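# Make up the repair kit and the set-up kit

## Task

Make up two kits from the parts standing on the bench. The yellow tray is the repair kit: the transformer goes in its oblong pocket, the large black capacitor in its large round pocket and the small blue capacitor in its small round pocket; the white tray is the fixture set-up kit: the oblong white block goes in its oblong pocket and the amber flux bottle in its large round pocket, and its small pocket stays empty. Stand every part upright on the floor of its pocket, and leave the battery cell and the low square cream block standing where they are.

Things in the scene. Friction and masses are not known exactly. Their poses are not given: they have to be found in the camera images.
- yellow_tray: Yellow plastic kit tray, a flat plate 90 (x) x 230 (y) x 10 mm. Three open black-lined pockets along y, 6 mm deep (floor 4 mm above the bench), centres at x = 0: oblong 50 (x) x 60 (y) mm at y = +72 mm; large round, 50 mm diameter, at y = -8 mm; small round, 36 mm diameter, at y = -77 mm. Fixed to the bench. Origin: centre of its underside, at bench height; z up.
- white_tray: White plastic kit tray like the yellow one, 90 (x) x 230 (y) x 10 mm. Three open black-lined pockets along y, 6 mm deep (floor 4 mm above the bench), centres at x = 0: oblong 50 (x) x 60 (y) mm at y = +72 mm; large round, 50 mm diameter, at y = -8 mm; small round, 36 mm diameter, at y = -77 mm. Fixed to the bench. Origin: centre of its underside, at bench height; z up.
- transformer: Small ferrite transformer, black core with an amber-yellow winding bulging at both ends; 30 (x) x 40 (y) x 28 mm (z), about 40 g. Its black core has flat sides 28 mm apart across x, 28 mm long in y, from 8 to 23 mm height: grip it there; the winding, 12 mm wide, reaches y = +-20 mm and the top. Stands on the bench; origin: centre of its underside, z up.
- black_capacitor: Large capacitor: upright cylinder, black sleeve with a pale stripe and a pale top with a dark cross, 25 mm diameter, 40 mm tall, about 20 g. Stands on the bench; origin: centre of its underside, z up.
- blue_capacitor: Small capacitor: upright cylinder, dark blue sleeve with a pale stripe and a pale top with a dark cross, 18 mm diameter, 32 mm tall, about 20 g. Stands on the bench; origin: centre of its underside, z up.
- white_block: White oblong block with black marks on its top, 26 (x) x 38 (y) x 22 mm (z), about 57 g. Stands on the bench; origin: centre of its underside, z up.
- flux_bottle: Amber bottle with a white pointed nozzle, upright, body 32 mm diameter and straight from the foot to about 45 mm height, 80 mm tall over the nozzle, about 160 g. Stands on the bench; origin: centre of its underside, z up.
- battery: Battery cell standing on end, black below and copper-coloured above, 14 mm diameter, 50 mm tall. Belongs to neither kit: leave it standing where it is. Stands on the bench; origin: centre of its underside, z up.
- cream_block: Low square cream-coloured block with black marks on its top, 30 x 30 x 12 mm. Belongs to neither kit: leave it where it is. Stands on the bench; origin: centre of its underside, z up.
There are look-alikes about, which are no part of the job. There is more than one size of the yellow_tray; the job needs the larger.

How it is judged:
By the outcome, as a careful person would: the job done as asked, in the order asked, and still so for the second after the job is handed in, with the robot touching nothing.
It also fails if it takes over 115 s, if anything falls off the work surface, if the arm or the gripper's body presses on something with over 40 N, if the wrist force passes 120 N, or if a joint passes its speed limit or range.

## Robot

A 7-joint arm with a two-finger parallel gripper is mounted at the origin on the work surface; the furniture and walls round the work are solid. World frame = base frame: x ahead of the robot, y to its left, z up, the work surface at z = 0. Lengths are in m, angles in rad, forces in N, time in s.
With the tool pointing down it reaches from about 0.4 to 0.85 m from the base axis. Payload 10.4 kg.
Tool frame: the origin (TCP) lies between the finger pads; the fingertips stand bot.tip_reach ahead of it and the grasp point (between the pads) lies 2 mm behind it (bot.tip_reach is the distance from the TCP to the fingertips, in m); x points along the fingers, z is the direction in which the jaws open and shut, and the axes are right-handed (so a half turn about x gives the same grasp; the last joint's range is limited). The gripper opens to 85 mm and grips with 20 to 120 N. Pads are 22 mm wide; open, the fingers measure 114 mm over their backs; the gripper's body (76 mm by 85 mm) begins 54 mm behind the grasp point. The pads swing forward as they close: fully open they stand 13 mm farther back than shut.
Start: joints at [1.276, 0.332, -0.065, 1.46, 0.022, 1.35, -0.088], TCP at [0.168, -0.602, 0.248] pointing down, gripper open.
Joint ranges: [-2.6, 2.6], [-0.5, 2.12], [-1.47, 1.34], [0.16, 2.42], [-1.27, 4.41], [0.06, 2.06], [-2.6, 2.6]. Speed limits (rad/s): [2.22, 2.22, 2.79, 2.79, 3.14, 3.14, 3.14].

## Interface

Orientations are given as a unit quaternion [x, y, z, w].
In Python, from plant import bot gives the robot as it stands. The module is installed in compiled form; this text tells all that it offers.
- The arm moves only by the tool carry_out, never from a script. Its argument "targets" is a list of rows, each a list of 6 numbers: the shift along the tool's x, y, z in m, then the turn, a rotation vector about the tool's x, y, z in rad. A call has 1 to 20 rows; each row shifts and turns the pose as measured when the row begins, along the tool's axes as they then stand; what a row does not reach is not made up. A row lasts 1/10 s, in which the tool goes at most 50 mm and 8.59 degrees, less where a joint would pass 70% of its speed; a pose out of reach is approached as far as the arm can. A call with a gripper value outside its range is refused whole. "jaw" is the closure, from -1 (fully open) to 1 (shut), so that 0 is half open, set as the call begins (left out, the last holds). The fingers move at their own pace and stop on an object; "force" is the grip in N (left out, the last holds). Time passes only in rows, so rows that do not move let the fingers close. It gives the time, the measured TCP pose, the force and the opening at its end, in the units of the state.
- bot.observe(): the state, without advancing time (a new reading comes with each control period).
- bot.read_camera(name): name is "scene" or "side" or "wrist"; returns a dict with "img" (420x560x3 uint8, blue, green, red), "z_map" (420x560 float32, m along the optical axis (not along the pixel's ray), 0 where there is no reading), "vfov" (degrees; the focal length in pixels is half the picture's height over the tangent of half this angle, whatever the lens; pixels are square), "cx", "cy" (the principal point, pixels), "k1" (the pictures are not rectified: a ray, as slopes to the right and down, at radius r is drawn at 1 + k1 r^2 times it, then the intrinsics apply), "cam_to_world" (4x4, takes a point from camera to world coordinates). Camera axes: x right, y down, z forward; pixel columns grow to the right and rows downward; lengths in m; the calibration is good to about 2 mm. A picture is of the moment at which its call begins.
- bot.finish_job(): hands the job in, once; it reports no verdict.
Trained networks look in a picture, given as the dict that the camera call returned (one of the last four; its "shot" number tells which), for a name from the list of things; names that differ only in an ending like _2 or _b are one class to them, and where a whole thing is asked for, a point or a joint stands for the part that bears it (a point fixed in the world has none). Each returns a list of dicts, best first, with "score" (0 to 1); they miss things now and then, are a little off and sometimes report something else, mostly with a low value. They report only what shows in the picture. A call takes as long as a camera call. They do not tell look-alikes from the thing itself.
- bot.silhouettes(target, picture): "pixels" (420x560 bool, what is visible of it) and "rect" ([centre column, centre row, width, height] in pixels, round what is visible of it).
- bot.place_of(target, picture): "pixel" ([column, row] in pixels: a listed point, or the origin of a listed thing).
The state is a dict: "t": time; "qpos": joint angles; "qd": joint speeds; "tau": joint torques, N m; "eef_pos": TCP position; "orientation": TCP orientation; "wrist_force": force on the tool from outside, world axes, zero at the start; "ft_torque": the same for the moment, N m; "width": opening from 0.0 (shut) to 1.0 (fully open).
Only numpy, scipy, OpenCV 4.12 (cv2) and the standard library are available. Lean on these libraries where they do the work, as an engineer would, in place of code of your own. Each camera call takes 0.05 s, during which the arm holds its last target.

## Working session

There is one attempt and no reset: what is moved stays moved. The work goes in short steps, Python scripts to look and compute and a tool call to move; the robot and the scene stay as the last step left them, time stands still between calls to the robot, and variables do not carry over. Pictures are saved under pics/ and viewed, and the job is handed in when it is done.

Besides the shell and the picture viewer there is one more tool, called as a command line: name --pt "numbers of a row" for each row, then --argument value for the rest. carry_out: Moves the arm, as the interface text tells. Its arguments: {"type":"object","properties":{"targets":{"type":"array","items":{"type":"array","items":{"type":"number"}}},"jaw":{"type":"number"},"force":{"type":"number"}},"required":["targets"]}

```bash
mkdir -p pics; python3 - <<'E'
from plant import bot
import cv2
print(bot.tip_reach); s=bot.observe(); print(s)
for n in ["scene","side","wrist"]:
    p=bot.read_camera(n); cv2.imwrite(f"pics/{n}0.png",p["img"]); print(n,p["vfov"],p["cx"],p["cy"],p["k1"],p["cam_to_world"].round(3).tolist())
E
```

```text
0.017
{'t': 0.0, 'qpos': array([ 1.27640879,  0.33285271, -0.06470952,  1.46094186,  0.02158988,
        1.3498773 , -0.08849913]), 'qd': array([ 0.00164453, -0.00041429,  0.0006329 , -0.0005121 , -0.00052725,
       -0.00088006,  0.00024177]), 'tau': array([ 8.91255077e-04, -6.25453520e+01,  4.94051341e-02, -3.91607666e+01,
        1.62653049e-02,  9.91256355e-03,  5.63912693e-05]), 'eef_pos': array([ 0.16769597, -0.60172421,  0.24752763]), 'orientation': array([ 0.42792562,  0.56353462, -0.42736279,  0.5627339 ]), 'wrist_force': array([0.24079445, 0.86043039, 0.22557608]), 'ft_torque': array([ 0.00541122, -0.0245607 , -0.01764987]), 'width': 1.0026589960113577}
scene 48.45921197757672 279.1284771069382 212.62356841310253 -0.10360874514184225 [[-0.898, -0.331, 0.289, 0.12], [-0.44, 0.678, -0.589, 0.746], [-0.001, -0.656, -0.755, 0.881], [0.0, 0.0, 0.0, 1.0]]
side 52.80211864404569 266.21402410429596 214.7958485618302 0.022324805222511408 [[-0.052, 0.834, -0.549, 1.105], [0.999, 0.036, -0.039, 0.115], [-0.013, -0.55, -0.835, 0.982], [0.0, 0.0, 0.0, 1.0]]
wrist 64.81019992700494 279.443943985713 215.89656632726783 -0.010509004528930842 [[0.269, -0.922, -0.28, 0.239], [-0.963, -0.258, -0.076, -0.581], [-0.002, 0.29, -0.957, 0.372], [0.0, 0.0, 0.0, 1.0]]
```

View pics/scene0.png

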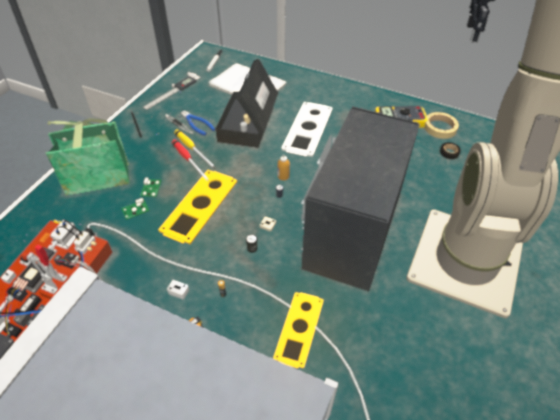

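View pics/side0.png

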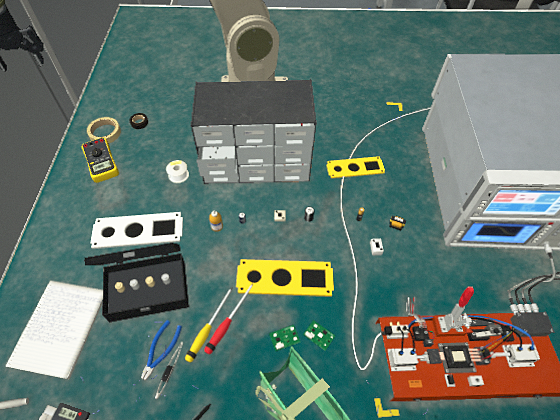

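View pics/wrist0.png

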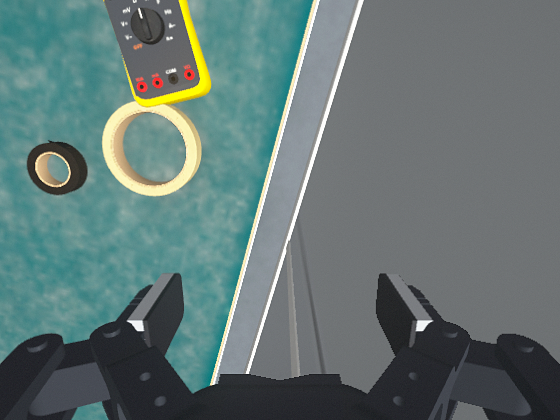

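The side view shows the larger yellow tray at (285,278) and the white tray at (138,230). The parts stand along row ~215: bottle (215), blue cap (242), cream block (280), black cap (309), battery (361), transformer (397,222), and white block (377,246). The small yellow tray at (356,167) is a decoy. Next I'll measure.

```bash
cat > h.py <<'E'
import numpy as np, cv2
def intr(p):
    h=p["img"].shape[0]; f=h/2/np.tan(np.radians(p["vfov"])/2); return f
def rays(p,uv):
    f=intr(p); uv=np.asarray(uv,float).reshape(-1,1,2)
    K=np.array([[f,0,p["cx"]],[0,f,p["cy"]],[0,0,1.]])
    return cv2.undistortPoints(uv,K,np.array([p["k1"],0,0,0.]) ).reshape(-1,2)
def cloud(p):
    H,W=p["z_map"].shape
    u,v=np.meshgrid(np.arange(W),np.arange(H))
    r=rays(p,np.stack([u,v],-1).reshape(-1,2))
    z=p["z_map"].reshape(-1,1)
    c=np.hstack([r*z,z]); T=p["cam_to_world"]
    w=c@T[:3,:3].T+T[:3,3]
    w[z[:,0]==0]=np.nan
    return w.reshape(H,W,3)
def atz(p,uv,zz):
    r=rays(p,uv); T=p["cam_to_world"]
    d=np.hstack([r,np.ones((len(r),1))])@T[:3,:3].T
    s=(zz-T[2,3])/d[:,2:]
    return T[:3,3]+s*d
E
python3 - <<'E'
from plant import bot
from h import *
names="yellow_tray white_tray transformer black_capacitor blue_capacitor white_block flux_bottle battery cream_block".split()
for cam in ["side","scene"]:
    p=bot.read_camera(cam); C=cloud(p); np.save(f"C_{cam}.npy",C)
    import pickle; pickle.dump(p,open(f"p_{cam}.pkl","wb"))
    for n in names:
        for d in bot.silhouettes(n,p)[:4]:
            if d["score"]<.3: continue
            m=d["pixels"]; pts=C[m]; pts=pts[~np.isnan(pts[:,0])]
            if len(pts)<5: continue
            top=pts[:,2].max()
            t=pts[pts[:,2]>np.percentile(pts[:,2],90)-.006]
            print(cam,n,round(d["score"],2),np.round(d["rect"],0),len(pts),"med",np.median(pts,0).round(3),"ext",np.percentile(pts,2,axis=0).round(3),np.percentile(pts,98,axis=0).round(3),"top",t.mean(0).round(3))
        for d in bot.place_of(n,p)[:3]:
            if d["score"]>.3: print("   place",n,round(d["score"],2),np.round(d["pixel"],1),atz(p,[d["pixel"]],0).round(4)[0,:2])
print(bot.observe()["t"])
E
```

```text
side yellow_tray 0.88 [286. 278.  97.  36.] 3319 med [0.65  0.128 0.009] ext [0.604 0.011 0.001] [0.694 0.24  0.014] top [0.651 0.12  0.01 ]
side yellow_tray 0.81 [357. 166.  59.  24.] 967 med [0.28  0.324 0.006] ext [0.243 0.247 0.   ] [0.318 0.402 0.011] top [0.282 0.322 0.007]
   place yellow_tray 0.88 [286.  278.6] [0.6507 0.129 ]
   place yellow_tray 0.74 [351.8 169.3] [0.2873 0.3151]
side white_tray 0.94 [138. 232.  93.  37.] 2577 med [ 0.528 -0.276  0.009] ext [ 0.477 -0.387  0.002] [ 0.578 -0.162  0.014] top [ 0.529 -0.281  0.01 ]
   place white_tray 0.68 [242.3 222.7] [0.4891 0.0047]
   place white_tray 0.61 [137.2 229.3] [ 0.5228 -0.2797]
side transformer 0.45 [398. 224.  11.   9.] 159 med [0.483 0.419 0.022] ext [0.469 0.404 0.006] [0.493 0.437 0.031] top [0.478 0.421 0.028]
   place transformer 0.65 [399.4 223.4] [0.4725 0.4328]
side black_capacitor 0.56 [309. 216.  10.  19.] 136 med [0.472 0.187 0.032] ext [0.441 0.175 0.002] [0.479 0.201 0.043] top [0.467 0.186 0.04 ]
   place black_capacitor 0.53 [309.9 215. ] [0.4557 0.1901]
   place blue_capacitor 0.6 [242.  218.6] [
[... 1975 characters left out ...]
6.] 264 med [ 0.499 -0.052  0.041] ext [ 0.488 -0.068  0.002] [ 0.515 -0.045  0.072] top [ 0.501 -0.059  0.066]
scene flux_bottle 0.31 [194. 320.  10.  11.] 62 med [0.47  0.415 0.027] ext [0.463 0.408 0.011] [0.483 0.422 0.031] top [0.472 0.415 0.028]
   place flux_bottle 0.64 [284.7 175.7] [ 0.5017 -0.066 ]
scene battery 0.49 [222. 291.  11.  15.] 112 med [0.46  0.329 0.033] ext [0.455 0.318 0.002] [0.469 0.333 0.051] top [0.462 0.326 0.048]
   place battery 0.63 [221.8 294.6] [0.4655 0.3263]
scene cream_block 0.63 [269. 224.  20.  18.] 169 med [0.464 0.112 0.011] ext [0.448 0.094 0.001] [0.483 0.124 0.016] top [0.463 0.11  0.012]
   place cream_block 0.58 [269.2 223.9] [0.4631 0.1023]
2.05
```

```bash
python3 - <<'E'
from h import *
import pickle
res=[]
for cam in ["side","scene"]:
    C=np.load(f"C_{cam}.npy")
    X,Y,Z=C[...,0],C[...,1],C[...,2]
    def box(a,b,c,d,lo,hi): 
        m=(X>a)&(X<b)&(Y>c)&(Y<d)&(Z>lo)&(Z<hi); return C[m]
    q=box(.1,.45,-.25,.28,.1,.6)
    print(cam,"cabinet",[ (np.percentile(q[:,i],1).round(3),np.percentile(q[:,i],99).round(3)) for i in range(3)])
    # drawer protrusions
    q=box(.3,.46,-.25,.05,.03,.6)
    print(" front max x",np.percentile(q[:,0],99.5).round(3))
    q=box(.1,1.1,.45,1.2,.1,.9); print(" box",len(q),[(np.percentile(q[:,i],1).round(3),np.percentile(q[:,i],99).round(3)) for i in range(3)] if len(q) else "")
    for n,(a,b,h,r) in dict(tr=(.475,.419,.028,.03),wb=(.553,.362,.022,.03),bc=(.4655,.188,.04,.02),bl=(.482,.004,.032,.02),fl=(.503,-.063,.08,.025),ba=(.463,.326,.05,.02),cr=(.463,.108,.012,.025)).items():
        q=box(a-r,b and a+r,b-r,b+r,h-.006,h+.006)
        if len(q)<4: print(n,len(q)); continue
        rc=cv2.minAreaRect((q[:,:2]*1000).astype(np.float32))
        print(n,len(q),"mean",q.mean(0).round(4),"mid",((q.min(0)+q.max(0))/2).round(4),"rect",np.round(rc[0],1),np.round(rc[1],1),round(rc[2],1))
    for n,(a,b) in dict(y=(.65,.13),w=(.527,-.275)).items():
        q=box(a-.07,a+.07,b-.14,b+.14,.006,.016)
        rc=cv2.minAreaRect((q[:,:2]*1000).astype(np.float32)); print(n,rc)
# side colour zoom
p=pickle.load(open("p_side.pkl","rb")); 
cv2.imwrite("pics/z1.png",cv2.resize(p["img"][150:310,80:420],None,fx=2.3,fy=2.3,interpolation=cv2.INTER_CUBIC))
E
```

```text
side cabinet [(np.float64(0.192), np.float64(0.397)), (np.float64(-0.119), np.float64(0.183)), (np.float64(0.104), np.float64(0.242))]
 front max x 0.403
 box 21081 [(np.float64(0.153), np.float64(0.786)), (np.float64(0.486), np.float64(0.757)), (np.float64(0.103), np.float64(0.306))]
tr 89 mean [0.4784 0.4214 0.027 ] mid [0.4778 0.4216 0.0271] rect [476.8 422. ] [37.8 24.4] 72.4
wb 146 mean [0.555  0.3599 0.0224] mid [0.5538 0.3607 0.0218] rect [554.3 360.2] [40.5 25.9] 8.9
bc 64 mean [0.4672 0.186  0.0396] mid [0.4669 0.1861 0.0396] rect [467.3 186.1] [21.  24.1] 4.5
bl 37 mean [0.4844 0.0052 0.031 ] mid [0.4839 0.0053 0.0317] rect [483.9   4.9] [18.2 16.2] 39.6
fl 3
ba 22 mean [0.4633 0.3223 0.0484] mid [0.4636 0.3229 0.0486] rect [463.  322.2] [13. 14.] 66.8
cr 117 mean [0.4663 0.107  0.0117] mid [0.468  0.1059 0.0113] rect [466.3 104.1] [35.7 38. ] 11.7
y ((649.7914428710938, 129.80882263183594), (139.17575073242188, 279.77337646484375), 0.3309946060180664)
w ((523.98779296875, -272.9258117675781), (130.04513549804688, 273.69891357421875), 6.096124172210693)
scene cabinet [(np.f
[... 452 characters left out ...]
 2.9
bc 86 mean [0.4634 0.1897 0.0396] mid [0.4639 0.1893 0.0396] rect [463.8 188.9] [23.6 24.1] 76.6
bl 38 mean [0.4815 0.0082 0.0308] mid [0.4817 0.0057 0.0307] rect [482.4   7.2] [15.7 18.1] 44.1
fl 5 mean [ 0.5032 -0.0611  0.0771] mid [ 0.5033 -0.0611  0.0778] rect [503.3 -61. ] [5. 2.] 67.8
ba 38 mean [0.4624 0.326  0.0478] mid [0.4625 0.3253 0.0482] rect [462.7 326.1] [13.1 15.5] 62.3
cr 141 mean [0.4631 0.11   0.0116] mid [0.4649 0.1074 0.0119] rect [464.2 106.6] [32.5 39.5] 10.0
y ((651.1918334960938, 122.58761596679688), (265.21343994140625, 138.85116577148438), 89.30115509033203)
w ((528.0466918945312, -278.70684814453125), (270.1967468261719, 132.2897186279297), 89.15692138671875)
```

View pics/z1.png

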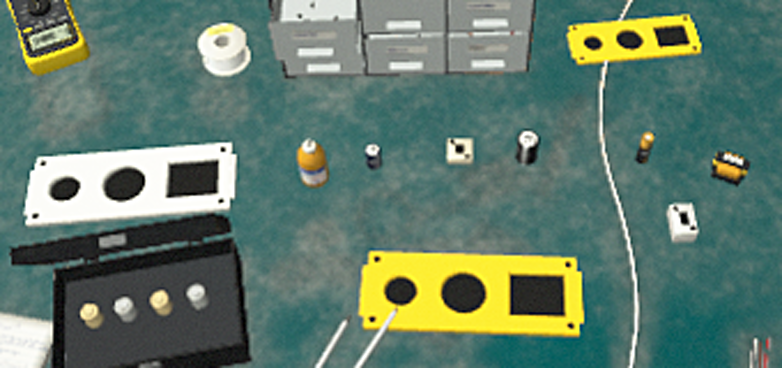

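```bash
cat >> h.py <<'E'
from scipy.spatial.transform import Rotation as Ro
def plan(bot,goal,yaw=None,n=None,vmax=.045,wmax=8.0):
    """world goal TCP, yaw = world angle of jaw axis (tool z) in deg, tool x down. prints tool-frame rows."""
    s=bot.observe(); R=Ro.from_quat(s["orientation"]); 
    d=np.array(goal)-s["eef_pos"]
    M=R.as_matrix(); cy=np.degrees(np.arctan2(M[1,2],M[0,2]))
    if yaw is None: yaw=cy
    z=np.array([np.cos(np.radians(yaw)),np.sin(np.radians(yaw)),0]); x=np.array([0,0,-1.]); y=np.cross(z,x)
    G=Ro.from_matrix(np.stack([x,y,z],1)); rel=(R.inv()*G).as_rotvec()
    print("t",round(s["t"],2),"pos",s["eef_pos"].round(4),"jaw yaw",round(cy,1),"tilt",np.degrees(np.arccos(-M[2,0])).round(2),"F",s["wrist_force"].round(1),"w",round(s["width"],3),"q",s["qpos"].round(2))
    print(" tool shift",(R.inv().apply(d)).round(4)," turn",rel.round(3), "norm deg",np.degrees(np.linalg.norm(rel)).round(1),"world d",d.round(4))
    N=max(int(np.ceil(np.linalg.norm(d)/vmax)),int(np.ceil(np.degrees(np.linalg.norm(rel))/wmax)),1) if n is None else n
    # rows: world shift constant; orientation interpolated
    rows=[];Rc=R
    for i in range(N):
        rows.append(np.round(np.r_[Rc.inv().apply(d/N),rel/N],4).tolist()); Rc=Rc*Ro.from_rotvec(rel/N)
    print(N,str(rows))
E
python3 - <<'E'
from plant import bot
from h import *
for cam in ["side","scene"]:
    C=np.load(f"C_{cam}.npy").reshape(-1,3)
    for a in np.arange(.35,.65,.05):
        q=C[(abs(C[:,0]-a)<.025)&(C[:,1]>.3)&(C[:,2]>.06)&(C[:,1]<1)]
        print(cam,a.round(2),len(q),np.percentile(q[:,1],[0,1,5]).round(3) if len(q) else "", q[:,2].min().round(3) if len(q) else "")
s=bot.observe(); R=Ro.from_quat(s["orientation"]); print(R.as_matrix().round(2)); print("cam in tool",R.inv().apply(np.array([.239,-.581,.372])-s["eef_pos"]).round(3))
plan(bot,[.5,-.35,.33],n=10)
E
```

```text
side 0.35 2110 [0.522 0.523 0.523] 0.06
side 0.4 2179 [0.523 0.523 0.524] 0.06
side 0.45 2226 [0.523 0.525 0.525] 0.06
side 0.5 2184 [0.524 0.526 0.526] 0.061
side 0.55 6520 [0.518 0.52  0.522] 0.06
side 0.6 0  
side 0.65 0  
scene 0.35 4031 [0.525 0.528 0.535] 0.298
scene 0.4 4548 [0.526 0.529 0.537] 0.298
scene 0.45 4989 [0.527 0.531 0.541] 0.297
scene 0.5 5189 [0.528 0.532 0.543] 0.297
scene 0.55 3370 [0.524 0.528 0.537] 0.288
scene 0.6 0  
scene 0.65 0  
[[ 0.    0.96  0.27]
 [-0.    0.27 -0.96]
 [-1.    0.    0.  ]]
cam in tool [-0.124  0.074 -0.001]
t 2.05 pos [ 0.1678 -0.6021  0.2483] jaw yaw -74.4 tilt 0.0 F [ 0.3 -0.4 -0. ] w 1.003 q [ 1.28  0.33 -0.06  1.46  0.02  1.35 -0.09]
 tool shift [-0.0817  0.3877 -0.1536]  turn [ 0.  0. -0.] norm deg 0.0 world d [0.3322 0.2521 0.0817]
10 [[-0.0082, 0.0388, -0.0154, 0.0, 0.0, -0.0], [-0.0082, 0.0388, -0.0154, 0.0, 0.0, -0.0], [-0.0082, 0.0388, -0.0154, 0.0, 0.0, -0.0], [-0.0082, 0.0388, -0.0154, 0.0, 0.0, -0.0], [-0.0082, 0.0388, -0.0154, 0.0, 0.0, -0.0], [-0.0082, 0.0388, -0.0154, 0.0, 0.0, -0.0], [-0.0082, 0.0388, -0.0154, 0.0, 0.0, -0.0], [-0.0082, 0.0388, -0.0154, 0.0, 0.0, -0.0], [-0.0082, 0.0388, -0.0154, 0.0, 0.0, -0.0], [-0.0082, 0.0388, -0.0154, 0.0, 0.0, -0.0]]
```

carry_out --pt "-0.01 0.04 -0.016 0 0 0" --pt "-0.01 0.04 -0.016 0 0 0" --pt "-0.01 0.04 -0.016 0 0 0" --pt "-0.01 0.04 -0.016 0 0 0" --pt "-0.01 0.04 -0.016 0 0 0" --pt "-0.01 0.04 -0.016 0 0 0" --pt "-0.01 0.04 -0.016 0 0 0" --pt "-0.01 0.04 -0.016 0 0 0" --pt "-0.01 0.04 -0.016 0 0 0" --pt "-0.01 0.04 -0.016 0 0 0"

```text
t: 3.05
eef_pos: [0.5163, -0.3372, 0.3502]
orientation: [0.431, 0.56, -0.433, 0.559]
wrist_force: [0.8, -0.4, 0.4]
width: 0.999
```

```bash
python3 - <<'E'
from plant import bot
from h import *
plan(bot,[.53,.36,.33],yaw=-18)
E
```

```text
t 3.05 pos [ 0.5163 -0.3372  0.3502] jaw yaw -75.3 tilt 0.18 F [ 0.8 -0.4  0.4] w 0.999 q [ 0.74  0.3  -0.31  1.3   0.1   1.56 -0.87]
 tool shift [ 0.0192  0.1901 -0.671 ]  turn [-1.    -0.001  0.003] norm deg 57.3 world d [ 0.0137  0.6972 -0.0202]
16 [[0.0012, 0.0119, -0.0419, -0.0625, -0.0001, 0.0002], [0.0012, 0.0145, -0.0411, -0.0625, -0.0001, 0.0002], [0.0012, 0.017, -0.0401, -0.0625, -0.0001, 0.0002], [0.0012, 0.0195, -0.039, -0.0625, -0.0001, 0.0002], [0.0012, 0.0219, -0.0377, -0.0625, -0.0001, 0.0002], [0.0012, 0.0242, -0.0363, -0.0625, -0.0001, 0.0002], [0.0012, 0.0264, -0.0347, -0.0625, -0.0001, 0.0002], [0.0012, 0.0285, -0.033, -0.0625, -0.0001, 0.0002], [0.0012, 0.0305, -0.0311, -0.0625, -0.0001, 0.0002], [0.0012, 0.0324, -0.0291, -0.0625, -0.0001, 0.0002], [0.0012, 0.0342, -0.0271, -0.0625, -0.0001, 0.0002], [0.0012, 0.0358, -0.0249, -0.0625, -0.0001, 0.0002], [0.0012, 0.0373, -0.0226, -0.0625, -0.0001, 0.0002], [0.0012, 0.0386, -0.0202, -0.0625, -0.0001, 0.0002], [0.0012, 0.0398, -0.0178, -0.0625, -0.0001, 0.0002], [0.0013, 0.0408, -0.0152, -0.0625, -0.0001, 0.0002]]
```

carry_out --pt "0 0.012 -0.042 -0.0625 0 0" --pt "0 0.0145 -0.041 -0.0625 0 0" --pt "0 0.017 -0.04 -0.0625 0 0" --pt "0 0.0195 -0.039 -0.0625 0 0" --pt "0 0.022 -0.038 -0.0625 0 0" --pt "0 0.024 -0.036 -0.0625 0 0" --pt "0 0.0265 -0.035 -0.0625 0 0" --pt "0 0.0285 -0.033 -0.0625 0 0" --pt "0 0.0305 -0.031 -0.0625 0 0" --pt "0 0.0325 -0.029 -0.0625 0 0" --pt "0 0.034 -0.027 -0.0625 0 0" --pt "0 0.036 -0.025 -0.0625 0 0" --pt "0 0.0375 -0.0225 -0.0625 0 0" --pt "0 0.0385 -0.02 -0.0625 0 0" --pt "0 0.04 -0.018 -0.0625 0 0" --pt "0 0.041 -0.015 -0.0625 0 0"

```text
t: 4.65
eef_pos: [0.5195, 0.3869, 0.3513]
orientation: [0.098, 0.698, -0.099, 0.702]
wrist_force: [0.0, -0.2, 1.5]
width: 0.998
```

```bash
cat >> h.py <<'E'
def top(C,a,b,r,lo,hi):
    m=(abs(C[...,0]-a)<r)&(abs(C[...,1]-b)<r)&(C[...,2]>lo)&(C[...,2]<hi)
    q=C[m]
    if len(q)<6: return None
    rc=cv2.minAreaRect((q[:,:2]*1000).astype(np.float32))
    return len(q),q.mean(0).round(4),((np.percentile(q,2,axis=0)+np.percentile(q,98,axis=0))/2).round(4),np.round(rc[0],1),np.round(rc[1],1),round(rc[2],1)
E
python3 - <<'E'
from plant import bot
from h import *
plan(bot,[.478,.42,.15],yaw=-18)
p=bot.read_camera("wrist"); cv2.imwrite("pics/w1.png",p["img"]); C=cloud(p)
q=bot.read_camera("scene"); cv2.imwrite("pics/s1.png",q["img"])
for n,(a,b,h,r) in dict(tr=(.475,.419,.028,.035),wb=(.553,.362,.022,.03),ba=(.463,.324,.05,.02)).items(): print(n,top(C,a,b,r,h-.006,h+.006))
print(top(C,.475,.42,.035,.017,.026))
for n in ["transformer","white_block","battery"]:
    for d in bot.place_of(n,p)[:2]: print(n,d["score"],d["pixel"],atz(p,[d["pixel"]],0.0).round(4)[0])
E
```

```text
t 4.65 pos [0.5195 0.3869 0.3513] jaw yaw -16.0 tilt 0.34 F [ 0.  -0.2  1.5] w 0.998 q [-0.16  0.47 -0.83  1.19  0.35  1.62 -1.2 ]
 tool shift [ 0.201   0.0205 -0.0502]  turn [0.035 0.006 0.   ] norm deg 2.1 world d [-0.0415  0.0331 -0.2013]
5 [[0.0402, 0.0041, -0.01, 0.0071, 0.0012, 0.0001], [0.0402, 0.004, -0.01, 0.0071, 0.0012, 0.0001], [0.0402, 0.0039, -0.01, 0.0071, 0.0012, 0.0001], [0.0402, 0.0039, -0.01, 0.0071, 0.0012, 0.0001], [0.0402, 0.0038, -0.01, 0.0071, 0.0012, 0.0001]]
tr (322, array([0.477 , 0.4264, 0.0262]), array([0.4767, 0.4264, 0.0254]), array([476.7, 426.2]), array([38.8, 21.9]), 64.5)
wb (509, array([0.5541, 0.365 , 0.0208]), array([0.5541, 0.3648, 0.0205]), array([554. , 364.7]), array([37.8, 26.2]), 4.4)
ba (85, array([0.4639, 0.3263, 0.0474]), array([0.4639, 0.3263, 0.047 ]), array([464., 326.]), array([13.9, 12.4]), 72.2)
(254, array([0.4779, 0.4269, 0.0216]), array([0.4769, 0.4274, 0.0219]), array([477. , 427.2]), array([37.3, 27.6]), 70.2)
transformer 0.84 [243.5, 151.9] [0.4794 0.4256 0.    ]
white_block 0.59 [302.6, 178.1] [0.5505 0.366  0.    ]
battery 0.65 [251.6, 220.0] [0.4602 0.3256 0.    ]
```

View pics/w1.png

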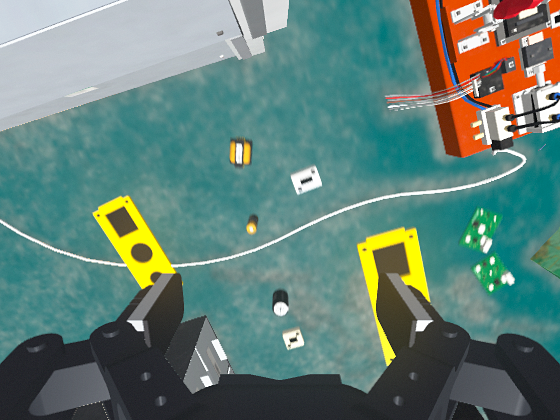

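View pics/s1.png

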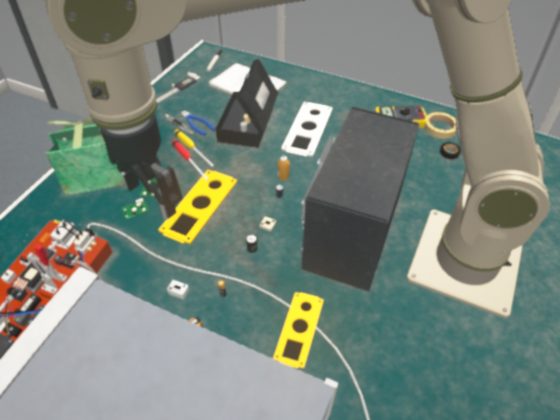

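The wrist view shows the transformer at (241,152), the white block at (306,180) and the battery at (253,224). All of them are standing. Next I'll descend over the transformer.

carry_out --pt "0.04 0.005 -0.01 -0.01 0.001 0" --pt "0.04 0.005 -0.01 -0.01 0.001 0" --pt "0.04 0.005 -0.01 -0.01 0.001 0" --pt "0.04 0.005 -0.011 -0.01 0.001 0" --pt "0.04 0.005 -0.011 -0.01 0.002 0"

```text
t: 5.4
eef_pos: [0.4864, 0.4157, 0.1531]
orientation: [0.09, 0.696, -0.086, 0.707]
wrist_force: [0.1, -0.4, -0.0]
width: 0.998
```

```bash
python3 - <<'E'
from plant import bot
from h import *
plan(bot,[.477,.4264,.034],yaw=-20)
p=bot.read_camera("wrist"); cv2.imwrite("pics/w2.png",p["img"]); C=cloud(p)
for lo,hi in [(.006,.018),(.017,.024),(.022,.034)]: print(lo,top(C,.477,.425,.035,lo,hi))
E
```

```text
t 5.4 pos [0.4864 0.4157 0.1531] jaw yaw -14.3 tilt 0.91 F [ 0.1 -0.4 -0. ] w 0.998 q [-0.19  0.55 -0.81  1.51  0.42  1.24 -1.31]
 tool shift [ 0.119   0.0071 -0.0134]  turn [ 0.1    0.014 -0.008] norm deg 5.8 world d [-0.0094  0.0107 -0.1191]
3 [[0.0397, 0.0024, -0.0045, 0.0332, 0.0046, -0.0027], [0.0397, 0.0023, -0.0044, 0.0332, 0.0046, -0.0027], [0.0397, 0.0023, -0.0043, 0.0332, 0.0046, -0.0027]]
0.006 (244, array([0.4809, 0.4355, 0.0093]), array([0.4768, 0.4263, 0.012 ]), array([477. , 427.1]), array([36.9, 29.8]), 68.7)
0.017 (646, array([0.4772, 0.4277, 0.0211]), array([0.4767, 0.4282, 0.0204]), array([477.2, 427.5]), array([36.2, 27.5]), 68.7)
0.022 (883, array([0.4767, 0.4267, 0.0262]), array([0.4766, 0.4263, 0.0253]), array([476.9, 425.9]), array([39.4, 22.9]), 71.2)
```

View pics/w2.png

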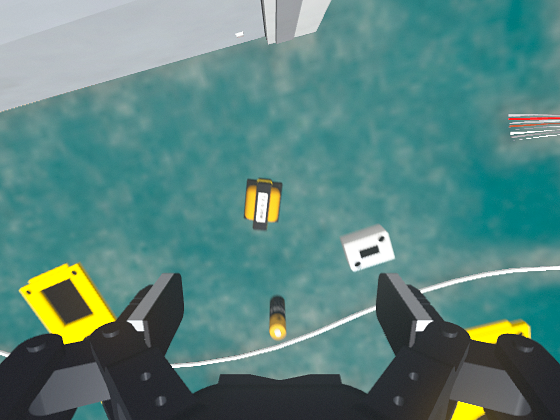

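carry_out --pt "0.035 0.003 -0.005 0.034 0.005 -0.003" --pt "0.035 0.003 -0.005 0.034 0.005 -0.003" --pt "0.03 0.003 -0.004 0.034 0.004 -0.002" --pt "0.01 0.001 -0.001 0.01 0 0"

```text
t: 5.85
eef_pos: [0.4775, 0.422, 0.0366]
orientation: [0.129, 0.695, -0.134, 0.694]
wrist_force: [0.3, 0.3, 0.1]
width: 0.999
```

```bash
python3 - <<'E'
from plant import bot
from h import *
plan(bot,[.477,.427,.026],yaw=-20)
E
```

```text
t 5.85 pos [0.4775 0.422  0.0366] jaw yaw -21.5 tilt 0.44 F [0.3 0.3 0.1] w 0.999 q [-0.26  0.67 -0.73  1.59  0.49  1.08 -1.5 ]
 tool shift [ 0.0106  0.0046 -0.0023]  turn [-0.025 -0.     0.008] norm deg 1.5 world d [-0.0005  0.005  -0.0106]
1 [[0.0106, 0.0046, -0.0023, -0.0253, -0.0002, 0.0078]]
```

carry_out --pt "0.011 0.0045 -0.002 -0.02 0 0.008" --pt "0 0 0 0 0 0"

```text
t: 6.05
eef_pos: [0.4795, 0.4256, 0.0266]
orientation: [0.125, 0.695, -0.125, 0.697]
wrist_force: [0.3, -0.7, 0.7]
width: 0.997
```

carry_out --pt "0 0 0 0 0 0" --pt "0 0 0 0 0 0" --pt "0 0 0 0 0 0" --pt "0 0 0 0 0 0" --pt "0 0 0 0 0 0" --pt "0 0 0 0 0 0" --jaw 1 --force 30

```text
t: 6.65
eef_pos: [0.4827, 0.4268, 0.0324]
orientation: [0.127, 0.693, -0.123, 0.698]
wrist_force: [1.0, 0.3, -0.4]
width: 0.311
```

```bash
python3 - <<'E'
from plant import bot
from h import *
plan(bot,[.477,.427,.10])
p=bot.read_camera("wrist"); cv2.imwrite("pics/w3.png",p["img"])
E
```

```text
t 6.65 pos [0.4827 0.4268 0.0324] jaw yaw -20.4 tilt 0.55 F [ 1.   0.3 -0.4] w 0.311 q [-0.26  0.68 -0.73  1.59  0.51  1.06 -1.48]
 tool shift [-0.0677 -0.0013 -0.005 ]  turn [ 0.     0.006 -0.007] norm deg 0.5 world d [-0.0057  0.0002  0.0676]
2 [[-0.0338, -0.0007, -0.0025, 0.0, 0.003, -0.0037], [-0.0338, -0.0008, -0.0026, 0.0, 0.003, -0.0037]]
```

View pics/w3.png

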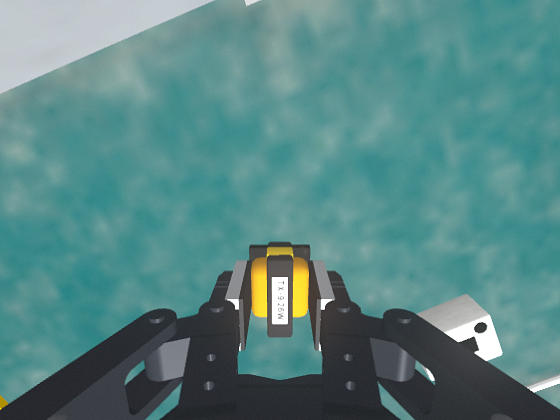

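The transformer is gripped and centred between the pads at (280,295). Lift and carry it to the yellow tray.

carry_out --pt "-0.03 0 0 0 0 0" --pt "-0.035 0 0 0 0 0" --pt "-0.035 0 0 0 0 0"

```text
t: 7.0
eef_pos: [0.4795, 0.4237, 0.129]
orientation: [0.124, 0.696, -0.126, 0.696]
wrist_force: [1.3, 0.7, -0.2]
width: 0.311
```

```bash
python3 - <<'E'
from plant import bot
from h import *
plan(bot,[.648,.205,.13],yaw=0,vmax=.042)
E
```

```text
t 7.0 pos [0.4795 0.4237 0.129 ] jaw yaw -20.3 tilt 0.12 F [ 1.3  0.7 -0.2] w 0.311 q [-0.23  0.58 -0.78  1.52  0.42  1.22 -1.43]
 tool shift [-0.0006 -0.1465  0.234 ]  turn [-0.355  0.     0.002] norm deg 20.3 world d [ 0.1685 -0.2187  0.001 ]
7 [[-0.0001, -0.0209, 0.0334, -0.0507, 0.0, 0.0003], [-0.0001, -0.0226, 0.0323, -0.0507, 0.0, 0.0003], [-0.0001, -0.0242, 0.0311, -0.0507, 0.0, 0.0003], [-0.0001, -0.0258, 0.0299, -0.0507, 0.0, 0.0003], [-0.0001, -0.0272, 0.0285, -0.0507, 0.0, 0.0003], [-0.0001, -0.0286, 0.0271, -0.0507, 0.0, 0.0003], [-0.0001, -0.03, 0.0256, -0.0507, 0.0, 0.0003]]
```

carry_out --pt "0 -0.021 0.0335 -0.051 0 0" --pt "0 -0.0225 0.0325 -0.051 0 0" --pt "0 -0.024 0.031 -0.051 0 0" --pt "0 -0.026 0.03 -0.051 0 0" --pt "0 -0.027 0.0285 -0.051 0 0" --pt "0 -0.0285 0.027 -0.051 0 0" --pt "0 -0.03 0.0255 -0.051 0 0"

```text
t: 7.7
eef_pos: [0.6523, 0.2093, 0.1363]
orientation: [-0.008, 0.705, 0.013, 0.709]
wrist_force: [0.2, -0.2, -1.1]
width: 0.309
```

```bash
python3 - <<'E'
from plant import bot
from h import *
plan(bot,[.65,.201,.05],yaw=0)
p=bot.read_camera("wrist"); cv2.imwrite("pics/w4.png",p["img"]); C=cloud(p)
hsv=cv2.cvtColor(p["img"],cv2.COLOR_BGR2HSV)
np.save("C4.npy",C)
# black pocket pixels near (.65,.2): project
P=C.reshape(-1,3); dark=(hsv[...,2]<60).reshape(-1)
m=dark&(abs(P[:,0]-.65)<.045)&(abs(P[:,1]-.2)<.05)&(P[:,2]<.02)
q=P[m]; print(len(q)); 
if len(q): print(cv2.minAreaRect((q[:,:2]*1000).astype(np.float32)), np.percentile(q,[1,99],axis=0).round(3))
E
```

```text
t 7.7 pos [0.6523 0.2093 0.1363] jaw yaw 1.7 tilt 0.5 F [ 0.2 -0.2 -1.1] w 0.309 q [ 0.15  0.66 -0.79  1.39  0.47  1.27 -0.63]
 tool shift [ 0.0862 -0.0088 -0.0031]  turn [ 0.03   0.006 -0.006] norm deg 1.8 world d [-0.0023 -0.0083 -0.0863]
2 [[0.0431, -0.0044, -0.0015, 0.0149, 0.0029, -0.0032], [0.0431, -0.0043, -0.0013, 0.0149, 0.0029, -0.0032]]
1
((611.130126953125, 230.26666259765625), (0.0, 0.0), 0.0) [[0.611 0.23  0.008]
 [0.611 0.23  0.008]]
```

View pics/w4.png

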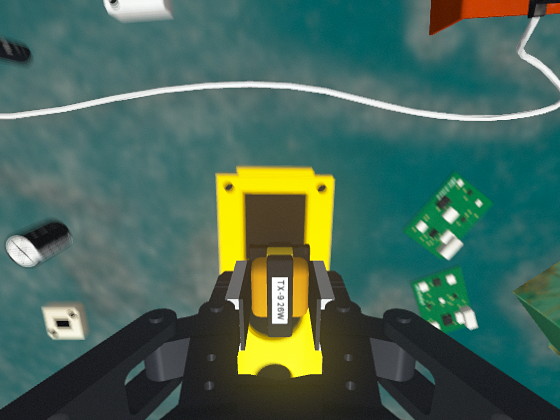

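```bash
cat >> h.py <<'E'
def pocket(p,C,a,b,r=.04,vmax=110,zz=.01,col="y"):
    """dark region at tray height near (a,b): edges at z=.01"""
    H,W=p["z_map"].shape
    u,v=np.meshgrid(np.arange(W),np.arange(H)); 
    G=atz(p,np.stack([u,v],-1).reshape(-1,2),zz).reshape(H,W,3)
    hsv=cv2.cvtColor(p["img"],cv2.COLOR_BGR2HSV)
    near=(C[...,2]<.022)
    m=(hsv[...,2]<vmax)&near&(abs(G[...,0]-a)<r)&(abs(G[...,1]-b)<r)
    m=cv2.morphologyEx(m.astype(np.uint8),cv2.MORPH_OPEN,np.ones((3,3)))
    n,lab,st,ce=cv2.connectedComponentsWithStats(m)
    if n<2: return None
    k=1+np.argmax(st[1:,4]); q=G[lab==k][:,:2]*1000
    return len(q),cv2.minAreaRect(q.astype(np.float32)),np.percentile(q,[1,50,99],axis=0).round(1)
E
python3 - <<'E'
from plant import bot
from h import *
p=bot.read_camera("wrist"); C=cloud(p)
print(pocket(p,C,.65,.215,r=.045))
H=C
hsv=cv2.cvtColor(p["img"],cv2.COLOR_BGR2HSV)
u,v=np.meshgrid(np.arange(560),np.arange(420)); G=atz(p,np.stack([u,v],-1).reshape(-1,2),.01).reshape(420,560,3)
y=(hsv[...,0]>22)&(hsv[...,0]<36)&(hsv[...,1]>150)&(hsv[...,2]>150)&(C[...,2]<.025)
for rr in range(175,250,10):
    c=np.where(y[rr])[0]; print(rr,c.min(),c.max(),G[rr,c.min(),:2].round(4),G[rr,c.max(),:2].round(4),((G[rr,c.min()]+G[rr,c.max()])/2)[:2].round(4))
c=np.where(y[:,280])[0]; print(c.min(),G[c.min(),280]); 
print(hsv[220,270:275],C[220,270])
# held transformer top
print(bot.observe()["eef_pos"])
q=C[(abs(C[...,0]-.652)<.03)&(abs(C[...,1]-.209)<.035)&(C[...,2]>.1)]
m=(hsv[...,1]>120)&(hsv[...,0]<36)&(C[...,2]>.08)
q=C[m]; print(len(q),np.percentile(q,[1,50,99],axis=0).round(4))
E
```

```text
(3996, ((648.4723510742188, 201.0375518798828), (48.77135467529297, 56.96511459350586), 0.6616289615631104), array([[624.5, 175. ],
       [647.5, 204.3],
       [672.3, 229.1]]))
175 208 325 [0.6035 0.2316] [0.6926 0.2336] [0.648  0.2326]
185 209 324 [0.604  0.2239] [0.6923 0.2259] [0.6481 0.2249]
195 209 324 [0.6037 0.216 ] [0.6928 0.218 ] [0.6482 0.217 ]
205 210 323 [0.6042 0.208 ] [0.6925 0.2099] [0.6483 0.209 ]
215 210 323 [0.6039 0.1998] [0.6931 0.2018] [0.6485 0.2008]
225 211 322 [0.6044 0.1915] [0.6928 0.1934] [0.6486 0.1925]
235 211 322 [0.6041 0.1831] [0.6933 0.185 ] [0.6487 0.184 ]
245 212 321 [0.6046 0.1745] [0.693  0.1763] [0.6488 0.1754]
154 [0.65788354 0.24865397 0.01      ]
[[ 17 126  73]
 [ 19 131  68]
 [ 17 128  72]
 [ 17 113  70]
 [ 17 124  70]] [0.651119   0.1943468  0.00243522]
[0.65562118 0.20306239 0.13533571]
3362 [[0.6411 0.1855 0.108 ]
 [0.6585 0.2069 0.1254]
 [0.6724 0.219  0.1961]]
```

```bash
python3 - <<'E'
from plant import bot
from h import *
plan(bot,[.649,.2015,.042],yaw=1,vmax=.035)
E
```

```text
t 7.8 pos [0.6556 0.2031 0.1353] jaw yaw 1.1 tilt 0.43 F [-0.1 -0.3 -0.2] w 0.309 q [ 0.15  0.66 -0.78  1.39  0.47  1.27 -0.63]
 tool shift [ 0.0933 -0.0017 -0.0073]  turn [ 0.002  0.007 -0.003] norm deg 0.4 world d [-0.0066 -0.0016 -0.0933]
3 [[0.0311, -0.0006, -0.0024, 0.0007, 0.0023, -0.001], [0.0311, -0.0005, -0.0024, 0.0007, 0.0023, -0.001], [0.0311, -0.0005, -0.0023, 0.0007, 0.0023, -0.001]]
```

carry_out --pt "0.031 0 -0.0025 0 0.002 0" --pt "0.031 0 -0.0025 0 0.002 0" --pt "0.028 0 -0.0025 0 0.002 0" --pt "0.003 0 0 0 0 0"

```text
t: 8.2
eef_pos: [0.6498, 0.2017, 0.04]
orientation: [-0.004, 0.706, 0.006, 0.708]
wrist_force: [-0.6, -0.5, -0.0]
width: 0.312
```

```bash
python3 - <<'E'
from plant import bot
from h import *
plan(bot,[.649,.2015,.037],yaw=1)
E
```

```text
t 8.2 pos [0.6498 0.2017 0.04  ] jaw yaw 0.8 tilt 0.25 F [-0.6 -0.5 -0. ] w 0.312 q [ 0.14  0.75 -0.74  1.47  0.53  1.12 -0.68]
 tool shift [ 0.003  -0.0002 -0.0008]  turn [-0.003  0.002 -0.004] norm deg 0.3 world d [-0.0008 -0.0002 -0.003 ]
1 [[0.003, -0.0002, -0.0008, -0.0029, 0.0024, -0.0037]]
```

carry_out --pt "0.003 0 0 0 0 0" --pt "0.002 0 0 0 0 0"

```text
t: 8.4
eef_pos: [0.6501, 0.2023, 0.0361]
orientation: [-0.004, 0.706, 0.007, 0.708]
wrist_force: [-0.9, -0.2, 0.6]
width: 0.311
```

carry_out --pt "0.002 0 0 0 0 0"

```text
t: 8.5
eef_pos: [0.6505, 0.2027, 0.0357]
orientation: [-0.004, 0.706, 0.007, 0.708]
wrist_force: [-7.8, -3.6, 14.7]
width: 0.309
```

carry_out --pt "0.002 0 0 0 0 0"

```text
t: 8.6
eef_pos: [0.6509, 0.2029, 0.0358]
orientation: [-0.004, 0.705, 0.007, 0.709]
wrist_force: [-5.1, -3.1, 8.9]
width: 0.316
```

carry_out --pt "0 0 0 0 0 0" --pt "0 0 0 0 0 0" --pt "0 0 0 0 0 0" --jaw -0.4

```text
t: 8.9
eef_pos: [0.6526, 0.2038, 0.0391]
orientation: [-0.003, 0.704, 0.007, 0.71]
wrist_force: [0.5, 0.7, 0.6]
width: 0.699
```

carry_out --pt "-0.03 0 0 0 0 0" --pt "-0.04 0 0 0 0 0" --pt "-0.045 0 0 0 0 0" --pt "-0.045 0 0 0 0 0" --pt "-0.03 0 0 0 0 0"

```text
t: 9.4
eef_pos: [0.6488, 0.202, 0.2312]
orientation: [-0.004, 0.706, 0.007, 0.708]
wrist_force: [0.5, 0.2, 0.5]
width: 0.701
```

```bash
python3 - <<'E'
from plant import bot
from h import *
p=bot.read_camera("wrist"); cv2.imwrite("pics/w5.png",p["img"]); C=cloud(p)
q=bot.read_camera("side"); cv2.imwrite("pics/s5.png",q["img"])
print("tr",top(C,.65,.2,.03,.022,.04))
print("cap",top(C,.467,.188,.02,.034,.046))
# link geometry in side cloud
D=cloud(q); s=bot.observe()["eef_pos"]
for z0 in np.arange(.2,.6,.03):
    k=D[(abs(D[...,2]-z0-.015)<.015)&(abs(D[...,0]-s[0])<.2)&(abs(D[...,1]-s[1])<.2)]
    if len(k): print(round(z0-s[2],2),len(k),np.percentile(k[:,:2]-s[:2],[1,99],axis=0).round(3).tolist())
plan(bot,[.465,.19,.30],yaw=90)
E
```

```text
tr (806, array([0.6513, 0.2016, 0.0284]), array([0.6515, 0.2014, 0.0277]), array([651.1, 200.9]), array([27., 39.]), 1.6)
cap (505, array([0.467 , 0.1896, 0.0382]), array([0.4664, 0.1894, 0.0374]), array([466.4, 189. ]), array([23.3, 24.9]), 13.2)
-0.03 3 [[-0.031, -0.01], [0.037, -0.008]]
-0.0 28 [[-0.013, -0.011], [0.044, 0.007]]
0.03 76 [[0.028, -0.014], [0.063, 0.012]]
0.06 218 [[0.018, -0.02], [0.067, 0.017]]
0.09 294 [[0.016, -0.02], [0.068, 0.015]]
0.12 392 [[0.002, -0.039], [0.037, 0.032]]
0.15 300 [[0.008, -0.038], [0.041, 0.031]]
0.18 629 [[-0.002, -0.044], [0.042, 0.037]]
0.21 611 [[0.002, -0.043], [0.04, 0.046]]
0.24 701 [[-0.001, -0.043], [0.04, 0.047]]
0.27 703 [[-0.02, -0.073], [0.048, 0.039]]
0.3 1163 [[-0.063, -0.098], [0.062, 0.059]]
0.33 2872 [[-0.184, -0.185], [0.063, 0.059]]
0.36 7873 [[-0.183, -0.187], [0.05, 0.048]]
t 9.5 pos [0.6501 0.2028 0.2333] jaw yaw 0.9 tilt 0.5 F [0.4 0.5 0.2] w 0.699 q [ 0.16  0.58 -0.82  1.29  0.42  1.43 -0.6 ]
 tool shift [-0.068  -0.0096 -0.1848]  turn [-1.556e+00  1.000e-02  1.000e-03] norm deg 89.1 world d [-0.1851 -0.0128  0.0667]
12 [[-0.0057, -0.0008, -0.0154, -0.1296, 0.0008, 0.0001], [-0.0057, 0.0012, -0.0154, -0.1296, 0.0008, 0.0001], [-0.0056, 0.0032, -0.0151, -0.1296, 0.0008, 0.0001], [-0.0056, 0.0051, -0.0146, -0.1296, 0.0008, 0.0001], [-0.0056, 0.0069, -0.0138, -0.1296, 0.0008, 0.0001], [-0.0056, 0.0087, -0.0128, -0.1296, 0.0008, 0.0001], [-0.0056, 0.0102, -0.0116, -0.1296, 0.0008, 0.0001], [-0.0056, 0.0117, -0.0101, -0.1296, 0.0008, 0.0001], [-0.0056, 0.0129, -0.0086, -0.1296, 0.0008, 0.0001], [-0.0056, 0.0139, -0.0068, -0.1296, 0.0008, 0.0001], [-0.0056, 0.0146, -0.005, -0.1296, 0.0008, 0.0001], [-0.0056, 0.0152, -0.003, -0.1296, 0.0008, 0.0001]]
```

View pics/w5.png

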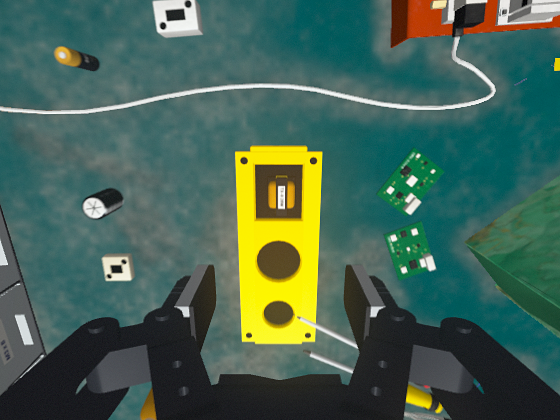

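View pics/s5.png

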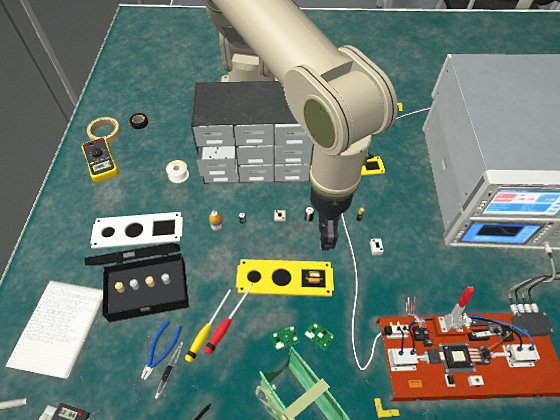

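The transformer sits centred in the oblong pocket at (282,196). The black capacitor is at (103,203).

```bash
python3 - <<'E'
from plant import bot
from h import *
plan(bot,[.4675,.189,.10],yaw=-50)
E
```

```text
t 9.5 pos [0.6501 0.2028 0.2333] jaw yaw 0.9 tilt 0.5 F [0.4 0.5 0.2] w 0.699 q [ 0.16  0.58 -0.82  1.29  0.42  1.43 -0.6 ]
 tool shift [ 0.132  -0.0117 -0.1836]  turn [ 0.888  0.004 -0.008] norm deg 50.9 world d [-0.1826 -0.0138 -0.1333]
7 [[0.0189, -0.0017, -0.0262, 0.1268, 0.0006, -0.0011], [0.0189, -0.005, -0.0258, 0.1268, 0.0006, -0.0011], [0.0189, -0.0082, -0.025, 0.1268, 0.0006, -0.0011], [0.0189, -0.0112, -0.0237, 0.1268, 0.0006, -0.0011], [0.0189, -0.0141, -0.0221, 0.1268, 0.0006, -0.0011], [0.019, -0.0168, -0.0201, 0.1268, 0.0006, -0.0011], [0.019, -0.0192, -0.0178, 0.1268, 0.0006, -0.0011]]
```

carry_out --pt "0.015 -0.0015 -0.026 0.127 0 -0.001" --pt "0.018 -0.005 -0.026 0.127 0 -0.001" --pt "0.018 -0.008 -0.025 0.127 0 -0.001" --pt "0.019 -0.011 -0.0235 0.127 0 -0.001" --pt "0.019 -0.014 -0.022 0.127 0 -0.001" --pt "0.019 -0.017 -0.02 0.127 0 -0.001" --pt "0.019 -0.019 -0.018 0.127 0 -0.001" --pt "0 0 0 0 0 0"

```text
t: 10.3
eef_pos: [0.4606, 0.1912, 0.0983]
orientation: [0.313, 0.633, -0.31, 0.636]
wrist_force: [0.3, -0.2, 0.0]
width: 0.701
```

```bash
python3 - <<'E'
from plant import bot
from h import *
p=bot.read_camera("wrist"); cv2.imwrite("pics/w6.png",p["img"]); C=cloud(p)
print("cap",top(C,.467,.188,.02,.032,.046))
print("sl",top(C,.467,.188,.02,.01,.032))
plan(bot,[.4665,.1895,.030],yaw=-50)
E
```

```text
cap (1363, array([0.4668, 0.1893, 0.0383]), array([0.4665, 0.189 , 0.0368]), array([466.1, 188.6]), array([24.8, 24.7]), 82.3)
sl (348, array([0.4733, 0.1953, 0.0214]), array([0.4699, 0.1924, 0.021 ]), array([471.3, 194. ]), array([10. , 24.4]), 45.4)
t 10.35 pos [0.4629 0.1915 0.0998] jaw yaw -52.1 tilt 0.49 F [-0.1 -0.3  0.4] w 0.7 q [ 0.19  0.28 -0.75  1.93  0.23  1.01 -1.57]
 tool shift [0.0698 0.0011 0.0035]  turn [-0.037  0.004 -0.008] norm deg 2.2 world d [ 0.0036 -0.002  -0.0698]
2 [[0.0349, 0.0005, 0.0018, -0.0183, 0.0018, -0.0038], [0.0349, 0.0006, 0.0018, -0.0183, 0.0018, -0.0038]]
```

View pics/w6.png

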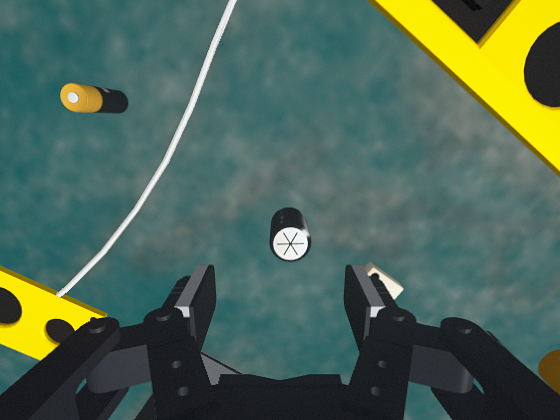

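The capacitor at (290,243) lies between the jaws. Descend.

carry_out --pt "0.025 0.0005 0.0015 0 0.002 -0.004" --pt "0.025 0.0005 0.0015 0 0.002 -0.004" --pt "0.017 0 0.0005 0 0 0" --pt "0.004 0 0 0 0 0"

```text
t: 10.75
eef_pos: [0.4724, 0.1904, 0.0299]
orientation: [0.311, 0.634, -0.307, 0.638]
wrist_force: [-0.6, 0.8, 0.6]
width: 0.701
```

carry_out --pt "0.001 0 0 0 0 0" --pt "0.001 0 0 0 0 0" --pt "0.001 0 0 0 0 0" --pt "0.001 0 0 0 0 0" --pt "0 0 0 0 0 0" --jaw 1 --force 25

```text
t: 11.25
eef_pos: [0.4749, 0.1913, 0.0296]
orientation: [0.311, 0.634, -0.305, 0.639]
wrist_force: [0.2, -1.4, -0.7]
width: 0.282
```

```bash
python3 - <<'E'
from plant import bot
from h import *
plan(bot,[.649,.1205,.14],yaw=-20)
E
```

```text
t 11.25 pos [0.4749 0.1913 0.0296] jaw yaw -51.6 tilt 0.65 F [ 0.2 -1.4 -0.7] w 0.282 q [ 0.13  0.41 -0.69  1.95  0.34  0.88 -1.64]
 tool shift [-0.1088  0.0937  0.164 ]  turn [-0.552  0.007 -0.009] norm deg 31.6 world d [ 0.1741 -0.0708  0.1104]
5 [[-0.0218, 0.0187, 0.0328, -0.1105, 0.0013, -0.0018], [-0.0218, 0.015, 0.0346, -0.1105, 0.0013, -0.0018], [-0.0219, 0.011, 0.036, -0.1105, 0.0013, -0.0018], [-0.022, 0.0069, 0.037, -0.1105, 0.0013, -0.0018], [-0.022, 0.0028, 0.0375, -0.1105, 0.0013, -0.0018]]
```

carry_out --pt "-0.03 0 0 0 0 0" --pt "-0.035 0 0 0 0 0" --pt "-0.022 0.019 0.033 0 0.001 -0.002" --pt "-0.015 0.019 0.033 0 0.001 -0.002" --pt "-0.01 0.019 0.033 0 0.001 -0.002" --pt "0 0.019 0.033 0 0 0" --pt "0 0.018 0.032 0 0 0"

```text
t: 11.95
eef_pos: [0.6538, 0.1225, 0.1542]
orientation: [0.308, 0.634, -0.302, 0.642]
wrist_force: [0.2, 0.4, 0.3]
width: 0.282
```

```bash
python3 - <<'E'
from plant import bot
from h import *
p=bot.read_camera("wrist"); cv2.imwrite("pics/w7.png",p["img"]); C=cloud(p)
e=bot.observe()["eef_pos"]
hsv=cv2.cvtColor(p["img"],cv2.COLOR_BGR2HSV)
print("bright", )
m=(hsv[...,2]>170)&(hsv[...,1]<60)&(abs(C[...,0]-e[0])<.03)&(abs(C[...,1]-e[1])<.03)&(C[...,2]>e[2]-.03)&(C[...,2]<e[2]+.03)
q=C[m]; print(len(q),q.mean(0).round(4),np.percentile(q,[2,98],axis=0).round(4),e.round(4))
print(pocket(p,C,.649,.1205,r=.032))
plan(bot,[.649,.1205,.05])
E
```

```text
bright
1694 [0.648  0.1184 0.1646] [[0.6374 0.1083 0.1629]
 [0.6697 0.1404 0.1742]] [0.6585 0.1179 0.1538]
(2201, ((652.44775390625, 119.62686157226562), (45.768375396728516, 44.2915153503418), 38.77065658569336), array([[631.1,  98. ],
       [652.5, 120. ],
       [673.2, 141.6]]))
t 12.0 pos [0.6585 0.1179 0.1538] jaw yaw -51.4 tilt 0.88 F [-1.4 -7.2 -0.3] w 0.284 q [ 0.2   0.56 -0.64  1.44  0.34  1.24 -1.36]
 tool shift [ 0.1036 -0.0071 -0.0089]  turn [ 0.     0.009 -0.012] norm deg 0.9 world d [-0.0095  0.0026 -0.1038]
3 [[0.0345, -0.0024, -0.003, 0.0, 0.003, -0.0042], [0.0346, -0.0022, -0.0029, 0.0, 0.003, -0.0042], [0.0346, -0.0021, -0.0028, 0.0, 0.003, -0.0042]]
```

View pics/w7.png

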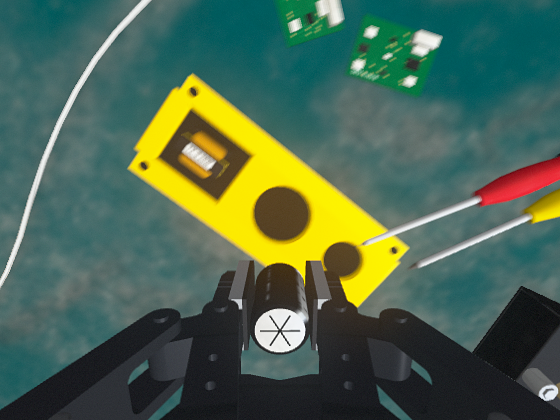

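```bash
python3 - <<'E'
from plant import bot
from h import *
e=bot.observe(); R=Ro.from_quat(e["orientation"])
p=bot.read_camera("wrist"); C=cloud(p)
P=R.inv().apply(C.reshape(-1,3)-e["eef_pos"]).reshape(C.shape)
g=cv2.cvtColor(p["img"],cv2.COLOR_BGR2HSV)
m=np.zeros(g.shape[:2],bool); m[308:356,254:307]=True
m&=(g[...,2]>150)&(g[...,1]<60)
q=P[m]; print("cap top in tool",len(q),np.median(q,0).round(4),((np.percentile(q,1,axis=0)+np.percentile(q,99,axis=0))/2).round(4),e["eef_pos"].round(4))
print(pocket(p,C,.651,.1205,r=.034))
plan(bot,[.65,.1205,.05])
E
```

```text
cap top in tool 1633 [nan nan nan] [nan nan nan] [0.6585 0.1179 0.1538]
(2353, ((650.1383056640625, 120.26545715332031), (46.939144134521484, 46.681243896484375), 83.12206268310547), array([[628.2,  98.2],
       [650.8, 120.6],
       [672.4, 142.6]]))
t 12.05 pos [0.656  0.1194 0.1532] jaw yaw -51.4 tilt 0.77 F [-0.9 -0.6  0.3] w 0.283 q [ 0.2   0.56 -0.64  1.44  0.34  1.24 -1.37]
 tool shift [ 0.1031 -0.0051 -0.0053]  turn [ 0.     0.007 -0.011] norm deg 0.8 world d [-0.006   0.0011 -0.1032]
3 [[0.0344, -0.0017, -0.0018, 0.0, 0.0024, -0.0038], [0.0344, -0.0016, -0.0017, 0.0, 0.0024, -0.0038], [0.0344, -0.0015, -0.0016, 0.0, 0.0024, -0.0038]]
```

```bash
python3 - <<'E'
from plant import bot
from h import *
e=bot.observe(); p=bot.read_camera("wrist")
w=atz(p,[[280,331]],e["eef_pos"][2]+.0105)[0]; R=Ro.from_quat(e["orientation"])
print(e["eef_pos"],w, R.inv().apply(w-e["eef_pos"]))
p2=bot.read_camera("side"); cv2.imwrite("pics/s8.png",cv2.resize(p2["img"][210:340,180:420],None,fx=3,fy=3,interpolation=cv2.INTER_CUBIC))
E
```

```text
[0.65595897 0.11939236 0.15315882] [0.64895356 0.11464338 0.16365882] [-0.01059982 -0.00831772 -0.0005812 ]
```

View pics/s8.png

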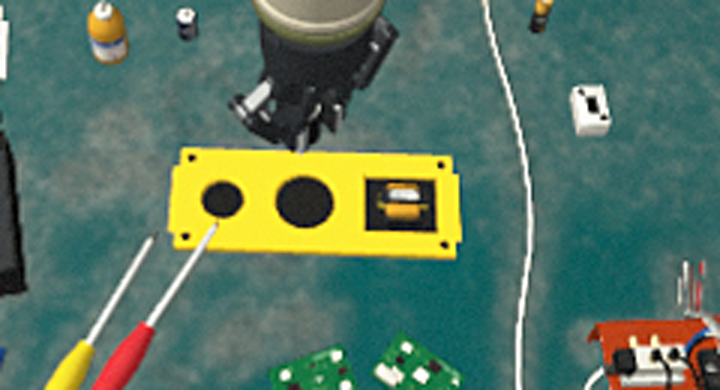

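The capacitor is held about 8 mm towards tool −y of the TCP, so I'll compensate for that. The red screwdriver's tip lies just at the small pocket's rim, seen at (217,225) in the crop. I'll keep that in mind for the blue capacitor.

carry_out --pt "0.034 0.001 -0.002 0 0.002 -0.004" --pt "0.034 0.001 -0.002 0 0.002 -0.004" --pt "0.032 0.001 -0.002 0 0.002 -0.004" --pt "0.009 0.001 0 0 0 0"

```text
t: 12.55
eef_pos: [0.6512, 0.1351, 0.0458]
orientation: [0.305, 0.638, -0.302, 0.639]
wrist_force: [-1.0, 0.3, -0.4]
width: 0.278
```

```bash
python3 - <<'E'
from plant import bot
from h import *
plan(bot,[.6565,.126,.036])
E
```

```text
t 12.55 pos [0.6512 0.1351 0.0458] jaw yaw -50.8 tilt 0.25 F [-1.   0.3 -0.4] w 0.278 q [ 0.16  0.67 -0.6   1.52  0.41  1.08 -1.42]
 tool shift [ 0.0098 -0.0017  0.0104]  turn [ 0.     0.    -0.004] norm deg 0.2 world d [ 0.0053 -0.0091 -0.0098]
1 [[0.0098, -0.0017, 0.0104, 0.0, 0.0002, -0.0043]]
```

carry_out --pt "0.003 -0.001 0.005 0 0 -0.002" --pt "0.003 -0.001 0.005 0 0 -0.002" --pt "0.002 0 0 0 0 0"

```text
t: 12.85
eef_pos: [0.6564, 0.1267, 0.0403]
orientation: [0.303, 0.638, -0.302, 0.64]
wrist_force: [-0.4, -0.8, 0.5]
width: 0.279
```

carry_out --pt "0.003 0 0 0 0 0"

```text
t: 12.95
eef_pos: [0.6573, 0.1267, 0.0386]
orientation: [0.304, 0.638, -0.302, 0.64]
wrist_force: [1.1, 0.7, 0.9]
width: 0.285
```

carry_out --pt "0.002 0 0 0 0 0"

```text
t: 13.05
eef_pos: [0.6578, 0.1265, 0.0373]
orientation: [0.304, 0.637, -0.302, 0.64]
wrist_force: [0.4, 0.5, 0.6]
width: 0.281
```

carry_out --pt "0.003 0 0 0 0 0"

```text
t: 13.15
eef_pos: [0.6583, 0.1266, 0.0349]
orientation: [0.305, 0.637, -0.302, 0.641]
wrist_force: [-1.2, -0.1, 0.1]
width: 0.284
```

carry_out --pt "0.0025 0 0 0 0 0"

```text
t: 13.25
eef_pos: [0.6584, 0.1266, 0.0327]
orientation: [0.305, 0.637, -0.302, 0.641]
wrist_force: [-6.8, -1.8, 23.3]
width: 0.284
```

carry_out --pt "0.0025 0 0 0 0 0"

```text
t: 13.35
eef_pos: [0.6587, 0.1268, 0.0326]
orientation: [0.305, 0.636, -0.302, 0.641]
wrist_force: [-15.6, -5.1, 37.7]
width: 0.283
```

carry_out --pt "-0.001 0 0 0 0 0" --pt "0 0 0 0 0 0" --pt "0 0 0 0 0 0" --pt "0 0 0 0 0 0" --jaw -0.2

```text
t: 13.75
eef_pos: [0.659, 0.1272, 0.0341]
orientation: [0.305, 0.636, -0.302, 0.642]
wrist_force: [-0.3, 0.2, -0.0]
width: 0.599
```

carry_out --pt "-0.03 0 0 0 0 0" --pt "-0.04 0 0 0 0 0" --pt "-0.045 0 0 0 0 0" --pt "-0.04 0 0 0 0 0" --pt "0 0 0 0 0 0"

```text
t: 14.25
eef_pos: [0.6561, 0.1268, 0.1913]
orientation: [0.304, 0.638, -0.302, 0.64]
wrist_force: [0.6, -0.2, 0.3]
width: 0.602
```

```bash
python3 - <<'E'
from plant import bot
from h import *
p=bot.read_camera("wrist"); cv2.imwrite("pics/w9.png",p["img"]); C=cloud(p)
print("bc",top(C,.65,.121,.025,.036,.052), "small", pocket(p,C,.65,.0525,r=.03))
q=bot.read_camera("side"); D=cloud(q)
print("bl",top(D,.484,.005,.02,.027,.037), top(C,.484,.005,.02,.027,.037))
print("bc side",top(D,.65,.121,.025,.036,.052))
plan(bot,[.4835,.006,.12],yaw=-80)
E
```

```text
bc (666, array([0.6522, 0.1228, 0.0424]), array([0.6521, 0.1225, 0.0413]), array([651.7, 122.3]), array([24.7, 24.6]), 65.3) small (818, ((650.9374389648438, 52.726253509521484), (32.227622985839844, 32.92254638671875), 41.187156677246094), array([[635.4,  37.4],
       [651.2,  52.9],
       [667.1,  68.1]]))
bl (35, array([0.4841, 0.0048, 0.0313]), array([0.4833, 0.0052, 0.0314]), array([483. ,   5.2]), array([14.5, 19.7]), 58.8) None
bc side (87, array([0.653 , 0.1198, 0.0437]), array([0.6525, 0.1194, 0.042 ]), array([652.7, 119.4]), array([23.7, 22.1]), 2.1)
t 14.35 pos [0.6542 0.126  0.186 ] jaw yaw -50.7 tilt 0.22 F [-0.4 -0.1 -0.8] w 0.599 q [ 0.19  0.54 -0.65  1.39  0.33  1.32 -1.35]
 tool shift [ 0.0667 -0.2079 -0.0151]  turn [ 0.511 -0.001  0.004] norm deg 29.3 world d [-0.1707 -0.12   -0.066 ]
5 [[0.0133, -0.0416, -0.003, 0.1021, -0.0001, 0.0008], [0.0133, -0.0417, 0.0012, 0.1021, -0.0001, 0.0008], [0.0133, -0.0413, 0.0055, 0.1021, -0.0001, 0.0008], [0.0132, -0.0406, 0.0097, 0.1021, -0.0001, 0.0008], [0.0132, -0.0394, 0.0138, 0.1021, -0.0001, 0.0008]]
```

View pics/w9.png

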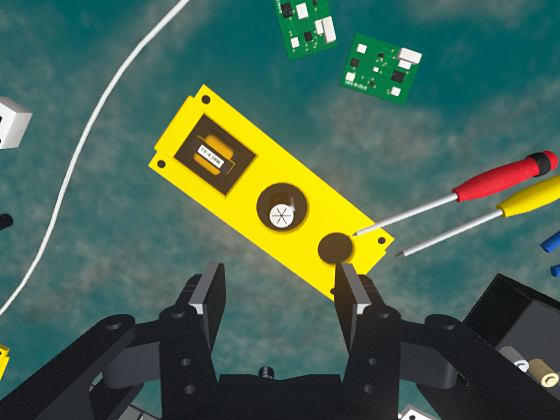

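```bash
python3 - <<'E'
from plant import bot
from h import *
p=bot.read_camera("wrist"); C=cloud(p)
for uv in [(357,234),(380,228),(400,221),(430,208),(450,200)]:
    print(uv,C[uv[1]-2:uv[1]+3,uv[0]-2:uv[0]+3].reshape(-1,3)[np.argmax(C[uv[1]-2:uv[1]+3,uv[0]-2:uv[0]+3].reshape(-1,3)[:,2])].round(4))
plan(bot,[.4835,.007,.12],yaw=-50)
E
```

```text
(357, 234) [0.6766 0.0471 0.0112]
(380, 228) [0.6903 0.0346 0.0102]
(400, 221) [0.7097 0.0269 0.0101]
(430, 208) [0.7365 0.0153 0.0123]
(450, 200) [0.7553 0.0047 0.0129]
t 14.4 pos [0.6536 0.1257 0.1845] jaw yaw -50.7 tilt 0.35 F [ 0.3 -0.7 -0.9] w 0.6 q [ 0.19  0.54 -0.65  1.39  0.33  1.32 -1.35]
 tool shift [ 0.0657 -0.2064 -0.0156]  turn [-0.013 -0.003  0.006] norm deg 0.8 world d [-0.1701 -0.1187 -0.0645]
5 [[0.0131, -0.0413, -0.0031, -0.0026, -0.0005, 0.0011], [0.0131, -0.0413, -0.0032, -0.0026, -0.0005, 0.0011], [0.013, -0.0413, -0.0033, -0.0026, -0.0005, 0.0011], [0.013, -0.0413, -0.0035, -0.0026, -0.0005, 0.0011], [0.0129, -0.0413, -0.0036, -0.0026, -0.0005, 0.0011]]
```

carry_out --pt "0.01 -0.041 -0.003 0.03 0 0.001" --pt "0.012 -0.041 -0.002 0.03 0 0.001" --pt "0.013 -0.041 -0.001 0.03 0 0.001" --pt "0.013 -0.041 0 0.03 0 0.001" --pt "0.013 -0.041 0.001 0.03 0 0.001" --pt "0.005 -0.005 0 0 0 0" --jaw 0

```text
t: 15.0
eef_pos: [0.4667, 0.0034, 0.1056]
orientation: [0.35, 0.62, -0.354, 0.607]
wrist_force: [0.4, -0.3, -0.5]
width: 0.499
```

```bash
python3 - <<'E'
from plant import bot
from h import *
p=bot.read_camera("wrist"); p=bot.read_camera("wrist"); cv2.imwrite("pics/w10.png",p["img"]); C=cloud(p)
print("bl",top(C,.484,.006,.02,.026,.037),top(C,.484,.006,.02,.01,.024))
print("fl",top(C,.503,-.062,.03,.05,.09))
plan(bot,[.4835,.007,.028],yaw=-60)
E
```

```text
bl (642, array([0.4843, 0.0074, 0.0305]), array([0.4841, 0.0073, 0.0297]), array([484.1,   7.2]), array([17.6, 17.9]), 35.5) (127, array([0.4898, 0.011 , 0.0173]), array([0.4873, 0.009 , 0.017 ]), array([488.2,  10.1]), array([ 7.3, 17.7]), 35.4)
fl (2144, array([ 0.5062, -0.0566,  0.0595]), array([ 0.5053, -0.0581,  0.0633]), array([505.2, -59.7]), array([28.6, 30.1]), 74.6)
t 15.1 pos [0.4698 0.0056 0.107 ] jaw yaw -59.6 tilt 0.97 F [0.6 0.5 0.6] w 0.502 q [ 0.51  0.2  -0.67  1.98  0.14  1.02 -1.25]
 tool shift [0.0788 0.0133 0.0067]  turn [ 0.008 -0.013  0.011] norm deg 1.1 world d [ 0.0137  0.0014 -0.079 ]
2 [[0.0394, 0.0067, 0.0034, 0.0038, -0.0065, 0.0053], [0.0394, 0.0065, 0.0031, 0.0038, -0.0065, 0.0053]]
```

View pics/w10.png

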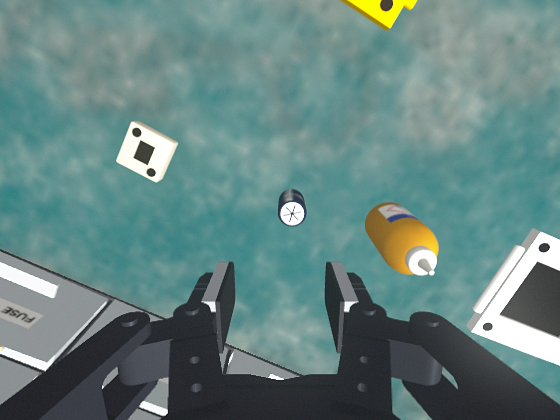

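The blue capacitor is at (291,210). The bottle clears the fingers. Shift forward and descend.

carry_out --pt "0.02 0.007 0.003 0 -0.006 0.005" --pt "0.03 0.006 0.002 0 -0.006 0.005" --pt "0.025 0 0 0 0 0" --pt "0.005 0 0 0 0 0"

```text
t: 15.5
eef_pos: [0.4886, 0.0116, 0.0254]
orientation: [0.352, 0.613, -0.348, 0.615]
wrist_force: [-1.0, -0.1, 0.2]
width: 0.501
```

```bash
python3 - <<'E'
from plant import bot
from h import *
plan(bot,[.4842,.0073,.027])
E
```

```text
t 15.5 pos [0.4886 0.0116 0.0254] jaw yaw -59.4 tilt 0.33 F [-1.  -0.1  0.2] w 0.501 q [ 0.44  0.36 -0.62  2.01  0.28  0.85 -1.37]
 tool shift [-0.0016 -0.006   0.0015]  turn [-0.    -0.001 -0.006] norm deg 0.3 world d [-0.0044 -0.0043  0.0016]
1 [[-0.0016, -0.006, 0.0015, -0.0, -0.0007, -0.0057]]
```

carry_out --pt "0 -0.006 0.0015 0 0 -0.005"

```text
t: 15.6
eef_pos: [0.4847, 0.0088, 0.0251]
orientation: [0.35, 0.615, -0.349, 0.614]
wrist_force: [0.7, -0.5, 0.0]
width: 0.502
```

carry_out --pt "0.001 -0.001 0 0 0 0" --pt "0.001 -0.001 0 0 0 0" --pt "0.001 -0.001 0 0 0 0" --pt "0.001 0 0 0 0 0" --pt "0 0 0 0 0 0" --jaw 1 --force 25

```text
t: 16.1
eef_pos: [0.4843, 0.0076, 0.0251]
orientation: [0.351, 0.614, -0.348, 0.616]
wrist_force: [-0.4, 0.0, -0.6]
width: 0.197
```

carry_out --pt "-0.03 0 0 0 0 0" --pt "-0.035 0 0 0 0 0" --pt "-0.035 0 0 0 0 0"

```text
t: 16.4
eef_pos: [0.4808, 0.0068, 0.1245]
orientation: [0.35, 0.616, -0.349, 0.613]
wrist_force: [1.0, -0.9, 0.1]
width: 0.204
```

```bash
python3 - <<'E'
from plant import bot
from h import *
p=bot.read_camera("wrist"); cv2.imwrite("pics/w11.png",p["img"])
plan(bot,[.6505,.0525,.14],yaw=-90)
E
```

```text
t 16.45 pos [0.4838 0.0072 0.1302] jaw yaw -59.2 tilt 0.24 F [4.2 1.1 4.2] w 0.198 q [ 0.52  0.19 -0.68  1.94  0.13  1.06 -1.25]
 tool shift [-0.0091  0.1664  0.0463]  turn [ 0.537 -0.001 -0.004] norm deg 30.8 world d [0.1667 0.0453 0.0098]
4 [[-0.0023, 0.0416, 0.0116, 0.1343, -0.0002, -0.001], [-0.0023, 0.0428, 0.0059, 0.1343, -0.0002, -0.001], [-0.0024, 0.0432, 0.0001, 0.1343, -0.0002, -0.001], [-0.0024, 0.0428, -0.0056, 0.1343, -0.0002, -0.001]]
```

View pics/w11.png

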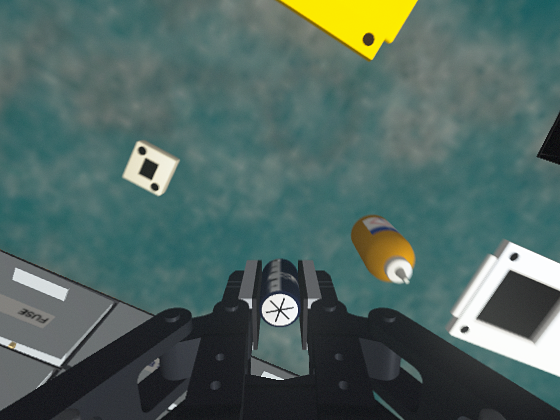

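The blue capacitor is held upright and centred at (280,305).

carry_out --pt "-0.002 0.041 0.0115 0.134 0 -0.001" --pt "-0.002 0.042 0.006 0.134 0 -0.001" --pt "-0.002 0.042 0 0.134 0 -0.001" --pt "0 0.03 -0.004 0.134 0 -0.001" --pt "0 0.007 -0.001 0 0 0"

```text
t: 16.95
eef_pos: [0.6483, 0.0461, 0.1397]
orientation: [-0.506, -0.491, 0.506, -0.497]
wrist_force: [-1.2, 0.3, -0.3]
width: 0.201
```

```bash
python3 - <<'E'
from plant import bot
from h import *
p=bot.read_camera("wrist"); p=bot.read_camera("wrist"); cv2.imwrite("pics/w12.png",p["img"]); C=cloud(p)
print(pocket(p,C,.6505,.0525,r=.03))
e=bot.observe(); R=Ro.from_quat(e["orientation"])
w=atz(p,[[280,309]],e["eef_pos"][2]+.007)[0]; print(R.inv().apply(w-e["eef_pos"]))
plan(bot,[.6505,.0525,.042],yaw=-90)
E
```

```text
(1345, ((651.70068359375, 50.54717254638672), (33.653167724609375, 32.263954162597656), 88.7264404296875), array([[635.9,  34.6],
       [651.7,  50.5],
       [667. ,  66.6]]))
[-0.00700869  0.00020726 -0.00144524]
t 17.05 pos [0.6465 0.0453 0.1396] jaw yaw -91.1 tilt 0.47 F [-0.4 -0.6 -0.9] w 0.198 q [ 0.26  0.51 -0.55  1.5   0.29  1.2  -1.92]
 tool shift [ 0.0976  0.0034 -0.0079]  turn [-0.019  0.007 -0.005] norm deg 1.2 world d [ 0.004   0.0072 -0.0976]
3 [[0.0325, 0.0011, -0.0026, -0.0063, 0.0022, -0.0016], [0.0325, 0.0012, -0.0026, -0.0063, 0.0022, -0.0016], [0.0325, 0.0013, -0.0025, -0.0063, 0.0022, -0.0016]]
```

View pics/w12.png

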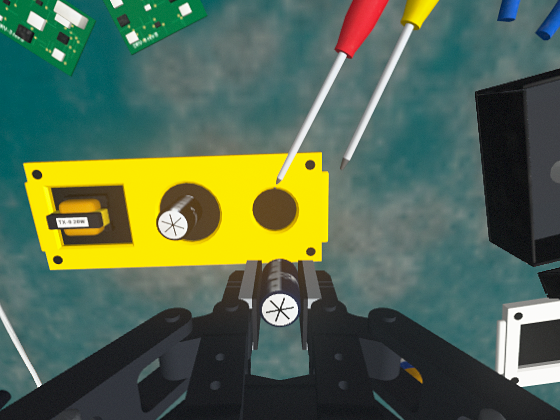

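carry_out --pt "0.032 0.001 -0.003 0 0.002 -0.002" --pt "0.032 0.001 -0.002 0 0.002 -0.002" --pt "0.029 0.001 -0.002 0 0.002 -0.002" --pt "0.004 0 0 0 0 0"

```text
t: 17.45
eef_pos: [0.6473, 0.0493, 0.0422]
orientation: [-0.503, -0.496, 0.503, -0.498]
wrist_force: [-0.5, -0.1, -0.7]
width: 0.201
```

```bash
python3 - <<'E'
from plant import bot
from h import *
plan(bot,[.6505,.0515,.032],yaw=-90)
E
```

```text
t 17.45 pos [0.6473 0.0493 0.0422] jaw yaw -90.7 tilt 0.14 F [-0.5 -0.1 -0.7] w 0.201 q [ 0.24  0.62 -0.52  1.57  0.34  1.04 -1.96]
 tool shift [ 0.0102  0.0031 -0.0023]  turn [-0.011  0.002 -0.001] norm deg 0.7 world d [ 0.0032  0.0022 -0.0102]
1 [[0.0102, 0.0031, -0.0023, -0.0114, 0.0021, -0.001]]
```

carry_out --pt "0.003 0.0015 -0.002 0 0 0" --pt "0.004 0.0005 0 0 0 0" --pt "0.003 0 0 0 0 0"

```text
t: 17.75
eef_pos: [0.6494, 0.0501, 0.035]
orientation: [0.503, 0.496, -0.502, 0.499]
wrist_force: [0.6, -0.5, 0.3]
width: 0.203
```

carry_out --pt "0.0025 0 0 0 0 0"

```text
t: 17.85
eef_pos: [0.6499, 0.0501, 0.0335]
orientation: [0.503, 0.496, -0.502, 0.499]
wrist_force: [-0.5, 1.2, -0.1]
width: 0.203
```

carry_out --pt "0.0025 0 0 0 0 0"

```text
t: 17.95
eef_pos: [0.6504, 0.05, 0.0317]
orientation: [0.503, 0.495, -0.502, 0.5]
wrist_force: [0.1, 0.1, -0.5]
width: 0.203
```

carry_out --pt "0.0025 0 0 0 0 0"

```text
t: 18.05
eef_pos: [0.6508, 0.05, 0.0295]
orientation: [0.504, 0.495, -0.501, 0.5]
wrist_force: [-0.6, -0.1, 1.1]
width: 0.197
```

carry_out --pt "0.002 0 0 0 0 0"

```text
t: 18.15
eef_pos: [0.6512, 0.05, 0.0286]
orientation: [0.504, 0.495, -0.501, 0.5]
wrist_force: [-9.5, -2.0, 22.8]
width: 0.199
```

Seated at the expected height (0.0286, expected about 0.029). Release.

carry_out --pt "0 0 0 0 0 0" --pt "0 0 0 0 0 0" --pt "0 0 0 0 0 0" --jaw 0.2

```text
t: 18.45
eef_pos: [0.6515, 0.0501, 0.0289]
orientation: [0.504, 0.495, -0.501, 0.5]
wrist_force: [0.5, 0.2, -0.2]
width: 0.402
```

carry_out --pt "-0.03 0 0 0 0 0" --pt "-0.04 0 0 0 0 0" --pt "-0.045 0 0 0 0 0" --pt "-0.045 0 0 0 0 0" --pt "-0.02 0 0 0 0 0" --pt "0 0 0 0 0 0"

```text
t: 19.05
eef_pos: [0.6486, 0.0507, 0.2134]
orientation: [0.503, 0.496, -0.502, 0.499]
wrist_force: [-0.4, 0.2, -0.1]
width: 0.4
```

```bash
python3 - <<'E'
from plant import bot
from h import *
p=bot.read_camera("wrist"); p=bot.read_camera("wrist"); cv2.imwrite("pics/w13.png",p["img"]); C=cloud(p)
print("bl",top(C,.651,.051,.02,.028,.042));print("wb",top(C,.554,.364,.03,.015,.03))
plan(bot,[.55,.364,.16],yaw=-85)
E
```

```text
bl (303, array([0.6504, 0.0512, 0.0343]), array([0.6502, 0.0514, 0.0327]), array([649.7,  51.1]), array([17. , 17.7]), 89.8)
wb (192, array([0.5486, 0.3509, 0.0189]), array([0.5515, 0.3517, 0.0187]), array([552.5, 350.3]), array([ 7.1, 34.5]), 84.4)
t 19.15 pos [0.6475 0.0505 0.2101] jaw yaw -90.5 tilt 0.17 F [-1.4 -0.1 -0.1] w 0.404 q [ 0.26  0.47 -0.57  1.42  0.25  1.33 -1.89]
 tool shift [ 0.0491 -0.1003 -0.3128]  turn [-0.096  0.003 -0.   ] norm deg 5.5 world d [-0.0975  0.3135 -0.0501]
8 [[0.0061, -0.0125, -0.0391, -0.012, 0.0004, -0.0], [0.0062, -0.0121, -0.0392, -0.012, 0.0004, -0.0], [0.0062, -0.0116, -0.0394, -0.012, 0.0004, -0.0], [0.0062, -0.0111, -0.0395, -0.012, 0.0004, -0.0], [0.0062, -0.0106, -0.0396, -0.012, 0.0004, -0.0], [0.0062, -0.0102, -0.0398, -0.012, 0.0004, -0.0], [0.0062, -0.0097, -0.0399, -0.012, 0.0004, -0.0], [0.0062, -0.0092, -0.04, -0.012, 0.0004, -0.0]]
```

View pics/w13.png

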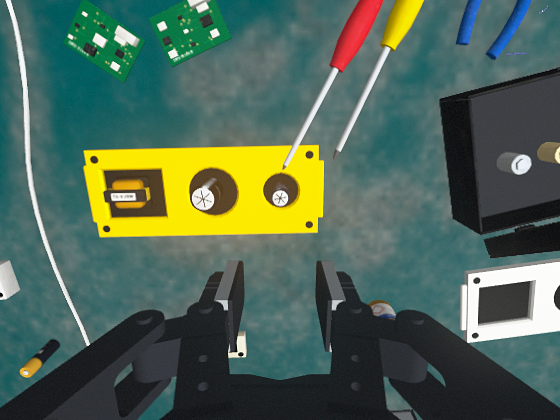

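All three parts sit upright in the yellow tray. Now the white block, which I'll take with a jaw yaw of about +94° to keep the last joint in mid-range.

```bash
python3 - <<'E'
from plant import bot
from h import *
s=bot.observe()
# pure yaw rows computed: rotate +185 deg of yaw => tool x turn -3.22
import numpy as np
yaw=-90.5; N=22; d=np.array([.554,.3645,.15])-s["eef_pos"]
st=184.5/N; rows=[]
for i in range(N):
    a=np.radians(yaw+st*i+st/2*0); z=np.array([np.cos(a),np.sin(a),0]);x=np.array([0,0,-1]);y=np.cross(z,x)
    dd=d/N; rows.append([round(float(dd@x),4),round(float(dd@y),4),round(float(dd@z),4),round(-np.radians(st),4),0,0])
print(rows)
E
```

```text
[[0.0027, -0.0044, -0.0142, np.float64(-0.1464), 0, 0], [0.0027, -0.0023, -0.0147, np.float64(-0.1464), 0, 0], [0.0027, -0.0001, -0.0149, np.float64(-0.1464), 0, 0], [0.0027, 0.0021, -0.0147, np.float64(-0.1464), 0, 0], [0.0027, 0.0042, -0.0143, np.float64(-0.1464), 0, 0], [0.0027, 0.0063, -0.0135, np.float64(-0.1464), 0, 0], [0.0027, 0.0082, -0.0125, np.float64(-0.1464), 0, 0], [0.0027, 0.0099, -0.0111, np.float64(-0.1464), 0, 0], [0.0027, 0.0114, -0.0096, np.float64(-0.1464), 0, 0], [0.0027, 0.0127, -0.0078, np.float64(-0.1464), 0, 0], [0.0027, 0.0137, -0.0059, np.float64(-0.1464), 0, 0], [0.0027, 0.0144, -0.0038, np.float64(-0.1464), 0, 0], [0.0027, 0.0148, -0.0017, np.float64(-0.1464), 0, 0], [0.0027, 0.0149, 0.0005, np.float64(-0.1464), 0, 0], [0.0027, 0.0147, 0.0027, np.float64(-0.1464), 0, 0], [0.0027, 0.0141, 0.0048, np.float64(-0.1464), 0, 0], [0.0027, 0.0133, 0.0068, np.float64(-0.1464), 0, 0], [0.0027, 0.0121, 0.0086, np.float64(-0.1464), 0, 0], [0.0027, 0.0107, 0.0103, np.float64(-0.1464), 0, 0], [0.0027, 0.0091, 0.0118, np.float64(-0.1464), 0, 0], [0.0027, 0.0073, 0.013, np.float64(-0.1464), 0, 0], [0.0027, 0.0053, 0.0139, np.float64(-0.1464), 0, 0]]
```

carry_out --pt "0.0025 -0.0045 -0.014 -0.146 0 0" --pt "0.0025 -0.0025 -0.0145 -0.146 0 0" --pt "0.0025 0 -0.015 -0.146 0 0" --pt "0.0025 0.002 -0.0145 -0.146 0 0" --pt "0.0025 0.004 -0.0145 -0.146 0 0" --pt "0.0025 0.0065 -0.0135 -0.146 0 0" --pt "0.0025 0.008 -0.0125 -0.146 0 0" --pt "0.0025 0.01 -0.011 -0.146 0 0" --pt "0.0025 0.0115 -0.0095 -0.146 0 0" --pt "0.0025 0.0125 -0.008 -0.146 0 0" --pt "0.0025 0.0135 -0.006 -0.146 0 0" --pt "0.0025 0.0145 -0.004 -0.146 0 0" --pt "0.0025 0.015 -0.0015 -0.146 0 0" --pt "0.0025 0.015 0.0005 -0.146 0 0" --pt "0.0025 0.0145 0.0025 -0.146 0 0" --pt "0.0025 0.014 0.005 -0.146 0 0" --pt "0.0025 0.0135 0.007 -0.146 0 0" --pt "0.0025 0.012 0.0085 -0.146 0 0" --pt "0.0025 0.0105 0.0105 -0.146 0 0" --jaw -0.4

```text
t: 21.05
eef_pos: [0.5373, 0.3194, 0.1189]
orientation: [-0.412, 0.588, 0.425, 0.552]
wrist_force: [1.0, 0.2, -0.1]
width: 0.694
```

```bash
python3 - <<'E'
from plant import bot
from h import *
p=bot.read_camera("wrist"); p=bot.read_camera("wrist"); cv2.imwrite("pics/w14.png",p["img"]); C=cloud(p)
print("wb",top(C,.554,.364,.032,.015,.03)); print("ba",top(C,.464,.326,.02,.042,.055))
plan(bot,[.554,.3645,.10],yaw=94)
E
```

```text
wb (1907, array([0.5521, 0.3634, 0.021 ]), array([0.5528, 0.3634, 0.0201]), array([553.2, 363.6]), array([38.2, 26.1]), 5.1)
ba (481, array([0.4631, 0.3255, 0.0477]), array([0.4631, 0.3255, 0.0477]), array([463.2, 325.3]), array([14. , 13.6]), 72.6)
t 21.15 pos [0.5359 0.3209 0.1187] jaw yaw 72.6 tilt 3.21 F [-0.8 -0.5 -0. ] w 0.702 q [ 0.15  0.74 -1.1   1.52  0.63  1.34  0.25]
 tool shift [ 0.0171 -0.005   0.0476]  turn [-0.375 -0.021 -0.052] norm deg 21.7 world d [ 0.0181  0.0436 -0.0187]
3 [[0.0057, -0.0017, 0.0159, -0.125, -0.0069, -0.0174], [0.0058, -0.0035, 0.0155, -0.125, -0.0069, -0.0174], [0.006, -0.0053, 0.0149, -0.125, -0.0069, -0.0174]]
```

View pics/w14.png

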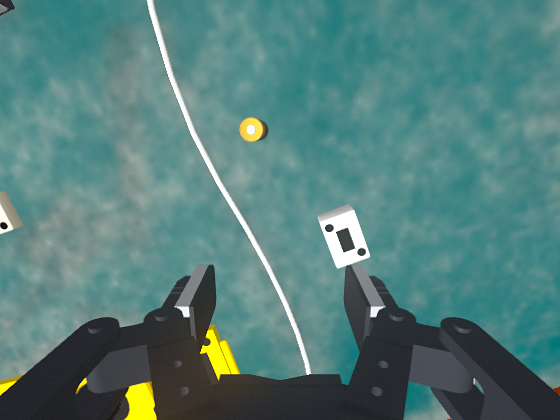

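The white block is at (344,236) and the battery at (251,130). Align over the block.

carry_out --pt "0 -0.0015 0.016 -0.127 -0.007 -0.018" --pt "0.005 -0.0035 0.0155 -0.127 -0.007 -0.018" --pt "0.006 -0.005 0.015 -0.127 -0.007 -0.017" --pt "0 0 0 0 0 0"

```text
t: 21.55
eef_pos: [0.5545, 0.3622, 0.1016]
orientation: [0.517, -0.484, -0.517, -0.481]
wrist_force: [0.1, 0.0, -0.5]
width: 0.7
```

```bash
python3 - <<'E'
from plant import bot
from h import *
p=bot.read_camera("wrist"); p=bot.read_camera("wrist"); C=cloud(p)
print("wb",top(C,.554,.364,.032,.015,.03))
plan(bot,[.553,.3635,.026],yaw=95,n=4)
E
```

```text
wb (2200, array([0.5519, 0.3634, 0.0209]), array([0.5527, 0.3634, 0.02  ]), array([553.3, 363.4]), array([38.3, 26. ]), 4.9)
t 21.65 pos [0.5551 0.3608 0.1025] jaw yaw 93.6 tilt 0.26 F [ 0.2 -0.4 -0.2] w 0.703 q [ 0.08  0.82 -1.12  1.47  0.75  1.33  0.54]
 tool shift [0.0765 0.0017 0.0032]  turn [-0.024 -0.004 -0.002] norm deg 1.4 world d [-0.0021  0.0027 -0.0765]
4 [[0.0191, 0.0004, 0.0008, -0.0059, -0.001, -0.0006], [0.0191, 0.0004, 0.0008, -0.0059, -0.001, -0.0006], [0.0191, 0.0004, 0.0008, -0.0059, -0.001, -0.0006], [0.0191, 0.0005, 0.0007, -0.0059, -0.001, -0.0006]]
```

carry_out --pt "0.025 0.0005 0.001 -0.006 0 0" --pt "0.025 0.0005 0.001 -0.006 0 0" --pt "0.023 0.0005 0.0005 -0.006 0 0" --pt "0.004 0 0 0 0 0"

```text
t: 22.05
eef_pos: [0.5556, 0.3582, 0.025]
orientation: [0.515, -0.487, -0.513, -0.484]
wrist_force: [-0.9, 0.5, 1.0]
width: 0.702
```

```bash
python3 - <<'E'
from plant import bot
from h import *
plan(bot,[.553,.3635,.026],yaw=95)
E
```

```text
t 22.05 pos [0.5556 0.3582 0.025 ] jaw yaw 93.3 tilt 0.34 F [-0.9  0.5  1. ] w 0.702 q [ 0.06  0.9  -1.06  1.52  0.82  1.22  0.49]
 tool shift [-0.001   0.0023  0.0054]  turn [-0.03  -0.006 -0.001] norm deg 1.8 world d [-0.0026  0.0053  0.001 ]
1 [[-0.001, 0.0023, 0.0054, -0.0303, -0.0059, -0.0008]]
```

carry_out --pt "0.001 0.002 0.0055 -0.03 -0.005 0"

```text
t: 22.15
eef_pos: [0.554, 0.3623, 0.0241]
orientation: [0.521, -0.479, -0.52, -0.478]
wrist_force: [0.4, 0.1, -0.1]
width: 0.699
```

carry_out --pt "0.001 0 0 0 0 0" --pt "0.001 0 0 0 0 0" --pt "0.001 0 0 0 0 0" --pt "0.001 0 0 0 0 0" --pt "0.0005 0 0 0 0 0" --pt "0 0 0 0 0 0" --jaw 1 --force 35

```text
t: 22.75
eef_pos: [0.5549, 0.3635, 0.0245]
orientation: [0.52, -0.479, -0.519, -0.48]
wrist_force: [-0.2, 0.0, -1.2]
width: 0.292
```

```bash
python3 - <<'E'
from plant import bot
from h import *
p=bot.read_camera("wrist"); cv2.imwrite("pics/w15.png",p["img"])
plan(bot,[.553,.3635,.16],yaw=95)
E
```

```text
t 22.8 pos [0.5549 0.3635 0.0245] jaw yaw 94.6 tilt 0.16 F [0.2 1.  0. ] w 0.296 q [ 0.06  0.9  -1.06  1.52  0.82  1.21  0.51]
 tool shift [-0.1355  0.0016  0.0002]  turn [-0.007  0.     0.003] norm deg 0.4 world d [-0.0019 -0.      0.1355]
4 [[-0.0339, 0.0004, 0.0, -0.0017, 0.0001, 0.0007], [-0.0339, 0.0004, 0.0, -0.0017, 0.0001, 0.0007], [-0.0339, 0.0004, 0.0, -0.0017, 0.0001, 0.0007], [-0.0339, 0.0005, 0.0, -0.0017, 0.0001, 0.0007]]
```

View pics/w15.png

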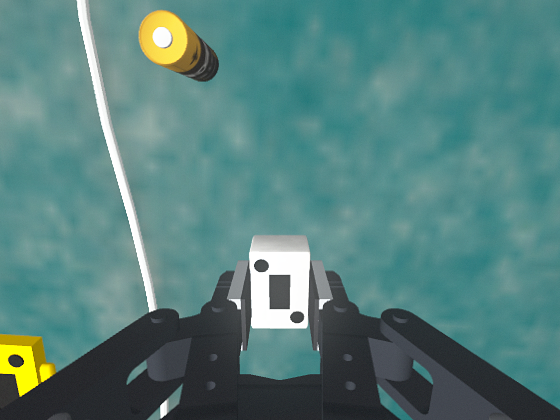

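carry_out --pt "-0.025 0 0 0 0 0" --pt "-0.035 0 0 0 0 0" --pt "-0.04 0 0 0 0 0" --pt "-0.04 0 0 0 0 0"

```text
t: 23.2
eef_pos: [0.5528, 0.361, 0.1616]
orientation: [-0.519, 0.482, 0.52, 0.477]
wrist_force: [0.2, 0.4, -1.0]
width: 0.295
```

```bash
python3 - <<'E'
from plant import bot
from h import *
plan(bot,[.53,-.19,.17],yaw=4,n=15)
E
```

```text
t 23.2 pos [0.5528 0.361  0.1616] jaw yaw 94.6 tilt 0.45 F [ 0.2  0.4 -1. ] w 0.295 q [ 0.09  0.77 -1.17  1.41  0.7   1.42  0.58]
 tool shift [-0.0055  0.0673 -0.5474]  turn [ 1.582e+00 -9.000e-03 -1.000e-03] norm deg 90.6 world d [-0.0228 -0.551   0.0084]
15 [[-0.0004, 0.0045, -0.0365, 0.1055, -0.0006, -0.0001], [-0.0004, 0.0006, -0.0368, 0.1055, -0.0006, -0.0001], [-0.0004, -0.0033, -0.0366, 0.1055, -0.0006, -0.0001], [-0.0004, -0.0071, -0.0361, 0.1055, -0.0006, -0.0001], [-0.0005, -0.0108, -0.0351, 0.1055, -0.0006, -0.0001], [-0.0005, -0.0145, -0.0338, 0.1055, -0.0006, -0.0001], [-0.0005, -0.018, -0.0321, 0.1055, -0.0006, -0.0001], [-0.0005, -0.0212, -0.03, 0.1055, -0.0006, -0.0001], [-0.0005, -0.0243, -0.0276, 0.1055, -0.0006, -0.0001], [-0.0005, -0.0271, -0.0249, 0.1055, -0.0006, -0.0001], [-0.0005, -0.0295, -0.0219, 0.1055, -0.0006, -0.0001], [-0.0005, -0.0317, -0.0187, 0.1055, -0.0006, -0.0001], [-0.0006, -0.0335, -0.0152, 0.1055, -0.0006, -0.0001], [-0.0006, -0.0349, -0.0116, 0.1055, -0.0006, -0.0001], [-0.0006, -0.0359, -0.0079, 0.1055, -0.0006, -0.0001]]
```

carry_out --pt "-0.001 0.0045 -0.0365 0.105 0 0" --pt "-0.001 0.0005 -0.037 0.105 0 0" --pt "-0.001 -0.0035 -0.0365 0.105 0 0" --pt "-0.001 -0.007 -0.036 0.105 0 0" --pt "-0.001 -0.011 -0.035 0.105 0 0" --pt "-0.001 -0.0145 -0.034 0.105 0 0" --pt "-0.001 -0.018 -0.032 0.105 0 0" --pt "-0.001 -0.021 -0.03 0.105 0 0" --pt "-0.001 -0.0245 -0.0275 0.105 0 0" --pt "-0.001 -0.027 -0.025 0.105 0 0" --pt "-0.001 -0.0295 -0.022 0.105 0 0" --pt "-0.001 -0.0315 -0.0185 0.105 0 0" --pt "-0.001 -0.0335 -0.015 0.105 0 0" --pt "-0.001 -0.035 -0.0115 0.105 0 0" --pt "-0.001 -0.036 -0.008 0.105 0 0"

```text
t: 24.7
eef_pos: [0.5175, -0.2021, 0.1827]
orientation: [-0.008, 0.705, 0.008, 0.709]
wrist_force: [-0.4, 0.3, -0.3]
width: 0.299
```

```bash
python3 - <<'E'
from plant import bot
from h import *
p=bot.read_camera("wrist"); p=bot.read_camera("wrist"); cv2.imwrite("pics/w16.png",p["img"]); C=cloud(p)
print(pocket(p,C,.522,-.203,r=.045))
plan(bot,[.522,-.203,.12],yaw=4)
E
```

```text
(3239, ((516.6345825195312, -202.68252563476562), (48.8560676574707, 57.47514724731445), 7.9446892738342285), array([[ 491.3, -232. ],
       [ 516.7, -201.2],
       [ 542. , -173.6]]))
t 24.8 pos [ 0.5166 -0.207   0.1822] jaw yaw 0.9 tilt 0.27 F [-0.6 -0.1 -0.8] w 0.294 q [ 1.1   0.38 -0.97  1.7   0.33  1.24  0.07]
 tool shift [0.0622 0.0039 0.0052]  turn [-0.054  0.005  0.001] norm deg 3.1 world d [ 0.0054  0.004  -0.0622]
2 [[0.0311, 0.002, 0.0026, -0.0272, 0.0023, 0.0003], [0.0311, 0.0019, 0.0027, -0.0272, 0.0023, 0.0003]]
```

View pics/w16.png

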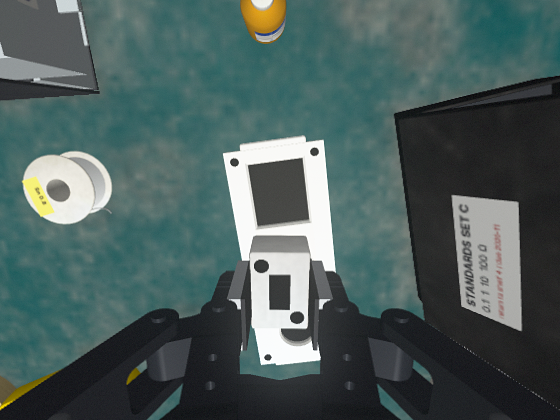

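The white tray's oblong pocket is at (279,190), with the tray turned by about +8°. Align and descend.

```bash
python3 - <<'E'
from plant import bot
from h import *
C=cloud(bot.read_camera("side")); 
k=C[(C[...,2]>.03)&(C[...,0]>.54)&(C[...,0]<.66)&(C[...,1]>-.4)&(C[...,1]<-.1)]
print("case",k[:,0].min(),np.percentile(k,[1,99],axis=0).round(3).tolist(), np.percentile(k[k[:,0]<.59],99,axis=0) if (k[:,0]<.59).any() else "")
plan(bot,[.5165,-.2035,.045],yaw=7.5,n=4)
E
```

```text
case 0.5400058246153431 [[0.541, -0.29, 0.034], [0.657, -0.13, 0.549]] [ 0.57728122 -0.15978085  0.54962082]
t 24.85 pos [ 0.5172 -0.2034  0.1822] jaw yaw 1.3 tilt 0.29 F [ 0.5  0.9 -0.7] w 0.294 q [ 1.1   0.38 -0.97  1.7   0.33  1.23  0.07]
 tool shift [ 0.1372 -0.0002 -0.0014]  turn [-0.109  0.005 -0.001] norm deg 6.3 world d [-7.000e-04 -1.000e-04 -1.372e-01]
4 [[0.0343, -0.0001, -0.0003, -0.0272, 0.0013, -0.0002], [0.0343, -0.0, -0.0003, -0.0272, 0.0013, -0.0002], [0.0343, -0.0, -0.0003, -0.0272, 0.0013, -0.0002], [0.0343, -0.0, -0.0002, -0.0272, 0.0013, -0.0002]]
```

```bash
python3 - <<'E'
from h import *
for c in ["side","scene"]:
    C=np.load(f"C_{c}.npy"); k=C[(C[...,2]>.03)&(C[...,0]>.54)&(C[...,0]<.70)&(C[...,1]>-.42)&(C[...,1]<-.1)]
    for lo in np.arange(-.42,-.1,.04):
        j=k[(k[:,1]>lo)&(k[:,1]<lo+.04)]
        if len(j): print(c,lo.round(2),len(j),"minx",np.percentile(j[:,0],1).round(3),"zmax",np.percentile(j[:,2],99).round(3))
E
```

```text
side -0.34 142 minx 0.652 zmax 0.136
side -0.3 218 minx 0.643 zmax 0.178
side -0.26 315 minx 0.634 zmax 0.178
side -0.22 378 minx 0.624 zmax 0.179
side -0.18 367 minx 0.617 zmax 0.177
side -0.14 211 minx 0.609 zmax 0.177
scene -0.34 81 minx 0.642 zmax 0.168
scene -0.3 290 minx 0.632 zmax 0.175
scene -0.26 315 minx 0.623 zmax 0.176
scene -0.22 401 minx 0.614 zmax 0.178
scene -0.18 424 minx 0.604 zmax 0.177
scene -0.14 581 minx 0.603 zmax 0.175
```

carry_out --pt "0.03 0 0 -0.036 0.001 0" --pt "0.034 0 0 -0.036 0.001 0" --pt "0.034 0 0 -0.036 0.001 0" --pt "0.03 0 0 0 0.001 0" --pt "0.004 0 0 0 0 0"

```text
t: 25.35
eef_pos: [0.5206, -0.1981, 0.0483]
orientation: [-0.051, 0.703, 0.051, 0.708]
wrist_force: [-0.5, -0.1, -1.4]
width: 0.294
```

```bash
python3 - <<'E'
from plant import bot
from h import *
plan(bot,[.5165,-.203,.033],yaw=7.5)
E
```

```text
t 25.35 pos [ 0.5206 -0.1981  0.0483] jaw yaw 8.3 tilt 0.38 F [-0.5 -0.1 -1.4] w 0.294 q [ 1.01  0.55 -0.9   1.81  0.5   1.01  0.06]
 tool shift [ 0.0152 -0.0043 -0.0049]  turn [0.014 0.007 0.   ] norm deg 0.9 world d [-0.0041 -0.0049 -0.0153]
1 [[0.0152, -0.0043, -0.0049, 0.014, 0.0067, 0.0002]]
```

carry_out --pt "0.005 -0.0025 -0.003 0 0.004 0" --pt "0.005 -0.002 -0.0025 0 0.003 0" --pt "0.005 0 -0.001 0 0 0"

```text
t: 25.65
eef_pos: [0.5166, -0.2023, 0.0354]
orientation: [-0.053, 0.704, 0.052, 0.706]
wrist_force: [-0.5, -0.4, -0.2]
width: 0.291
```

carry_out --pt "0.003 0 0 0 0 0"

```text
t: 25.75
eef_pos: [0.5168, -0.2026, 0.0329]
orientation: [-0.053, 0.704, 0.052, 0.706]
wrist_force: [-1.2, 0.4, -0.9]
width: 0.297
```

carry_out --pt "0.0025 0 0 0 0 0"

```text
t: 25.85
eef_pos: [0.5172, -0.2029, 0.0309]
orientation: [-0.053, 0.704, 0.051, 0.707]
wrist_force: [-0.7, -0.2, 0.4]
width: 0.295
```

carry_out --pt "0.0025 0 0 0 0 0"

```text
t: 25.95
eef_pos: [0.5175, -0.2031, 0.0287]
orientation: [-0.053, 0.703, 0.051, 0.707]
wrist_force: [-0.4, -0.3, -2.3]
width: 0.295
```

carry_out --pt "0.002 0 0 0 0 0"

```text
t: 26.05
eef_pos: [0.5177, -0.2031, 0.0281]
orientation: [-0.053, 0.704, 0.051, 0.707]
wrist_force: [-16.8, 3.4, 39.6]
width: 0.292
```

carry_out --pt "-0.001 0 0 0 0 0" --pt "0 0 0 0 0 0" --pt "0 0 0 0 0 0" --pt "0 0 0 0 0 0" --jaw -0.4

```text
t: 26.45
eef_pos: [0.5184, -0.2033, 0.03]
orientation: [-0.054, 0.703, 0.05, 0.707]
wrist_force: [-0.3, -0.9, -0.2]
width: 0.702
```

carry_out --pt "-0.03 0 0 0 0 0" --pt "-0.04 0 0 0 0 0" --pt "-0.045 0 0 0 0 0" --pt "-0.045 0 0 0 0 0" --pt "-0.03 0 0 0 0 0" --pt "0 0 0 0 0 0"

```text
t: 27.05
eef_pos: [0.5163, -0.2017, 0.2252]
orientation: [-0.053, 0.704, 0.052, 0.706]
wrist_force: [1.0, -0.7, -0.4]
width: 0.699
```

```bash
python3 - <<'E'
from plant import bot
from h import *
p=bot.read_camera("wrist"); p=bot.read_camera("wrist"); cv2.imwrite("pics/w17.png",p["img"]); C=cloud(p)
print("wb",top(C,.5166,-.203,.025,.02,.034)); print("large",pocket(p,C,.528,-.282,r=.034))
print("bottle",top(C,.503,-.06,.03,.035,.05),top(C,.503,-.06,.03,.06,.09))
plan(bot,[.505,-.06,.16],yaw=0)
E
```

```text
wb (968, array([ 0.5178, -0.1997,  0.0248]), array([ 0.5177, -0.2001,  0.0243]), array([ 518.1, -200.5]), array([25.3, 38. ]), 8.1)
large (1316, ((527.4618530273438, -280.4774475097656), (46.98860549926758, 44.911869049072266), 8.471580505371094), array([[ 504.9, -302.3],
       [ 527.3, -280.2],
       [ 550. , -258.9]]))
bottle (173, array([ 0.5049, -0.0725,  0.0445]), array([ 0.5048, -0.0665,  0.0426]), array([505.2, -64.6]), array([31.4, 25.5]), 6.9) (406, array([ 0.5045, -0.0622,  0.0677]), array([ 0.5044, -0.0616,  0.0693]), array([503.8, -62.1]), array([16.3, 15.9]), 11.8)
t 27.15 pos [ 0.5148 -0.2017  0.2215] jaw yaw 8.5 tilt 0.1 F [-0.5  0.9 -1.7] w 0.699 q [ 1.13  0.35 -1.02  1.65  0.31  1.32  0.21]
 tool shift [0.0616 0.1415 0.0114]  turn [ 0.148 -0.002 -0.   ] norm deg 8.5 world d [-0.0098  0.1417 -0.0615]
4 [[0.0154, 0.0354, 0.0028, 0.0371, -0.0004, -0.0001], [0.0154, 0.0355, 0.0015, 0.0371, -0.0004, -0.0001], [0.0154, 0.0355, 0.0002, 0.0371, -0.0004, -0.0001], [0.0154, 0.0355, -0.0011, 0.0371, -0.0004, -0.0001]]
```

View pics/w17.png

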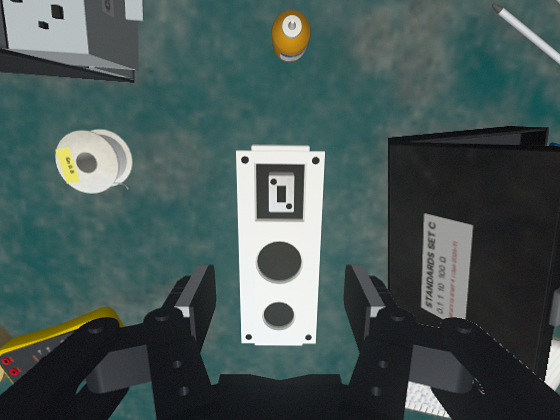

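The white block sits in its pocket at (280,193). The bottle's nozzle is at (292,22), and the large pocket is centred at about (0.5275, −0.2805).

carry_out --pt "0.014 0.035 0.003 0.037 0 0" --pt "0.015 0.035 0.0015 0.037 0 0" --pt "0.015 0.035 0 0.037 0 0" --pt "0.015 0.033 -0.001 0.037 0 0" --pt "0 0 0 0 0 0" --jaw -0.6

```text
t: 27.65
eef_pos: [0.5011, -0.0607, 0.1534]
orientation: [0.005, 0.711, -0.002, 0.704]
wrist_force: [-0.2, -0.1, -0.3]
width: 0.802
```

```bash
python3 - <<'E'
from plant import bot
from h import *
p=bot.read_camera("wrist"); p=bot.read_camera("wrist"); cv2.imwrite("pics/w18.png",p["img"]); C=cloud(p)
print("bottle",top(C,.504,-.062,.02,.06,.072),top(C,.504,-.062,.03,.07,.09),top(C,.504,-.062,.03,.01,.05))
plan(bot,[.5042,-.062,.10],yaw=0)
E
```

```text
bottle (392, array([ 0.5044, -0.0592,  0.0667]), array([ 0.5044, -0.0603,  0.0655]), array([504.3, -60.3]), array([15.1, 15.7]), 24.3) (53, array([ 0.5046, -0.0599,  0.075 ]), array([ 0.5047, -0.0601,  0.0748]), array([504.6, -60.2]), array([4.1, 3.6]), 16.1) (499, array([ 0.5046, -0.0482,  0.0339]), array([ 0.5046, -0.052 ,  0.0307]), array([504.4, -55.2]), array([31.7, 21.3]), 0.8)
t 27.75 pos [ 0.5023 -0.0649  0.1547] jaw yaw -0.7 tilt 0.5 F [ 0.2 -0.9 -0. ] w 0.807 q [ 0.95  0.32 -1.04  1.84  0.29  1.16 -0.2 ]
 tool shift [0.0547 0.0028 0.0023]  turn [-0.013 -0.008 -0.002] norm deg 0.9 world d [ 0.0019  0.0029 -0.0547]
2 [[0.0273, 0.0014, 0.0012, -0.0065, -0.0042, -0.0011], [0.0273, 0.0014, 0.001, -0.0065, -0.0042, -0.0011]]
```

View pics/w18.png

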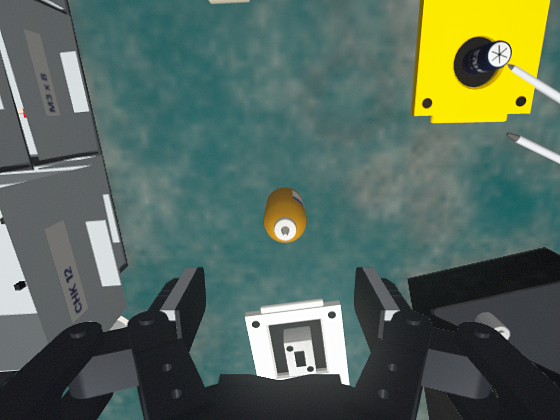

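The bottle at (285,228) lies central between the open jaws. Descend in two steps.

carry_out --pt "0.03 0.0015 0.001 -0.006 -0.004 0" --pt "0.03 0.0015 0 -0.006 -0.004 0"

```text
t: 27.95
eef_pos: [0.5056, -0.0648, 0.0957]
orientation: [0.001, 0.705, -0.001, 0.709]
wrist_force: [0.1, 0.5, 0.5]
width: 0.797
```

```bash
python3 - <<'E'
from plant import bot
from h import *
plan(bot,[.504,-.061,.034],yaw=0)
E
```

```text
t 27.95 pos [ 0.5056 -0.0648  0.0957] jaw yaw -0.2 tilt 0.3 F [0.1 0.5 0.5] w 0.797 q [ 0.9   0.4  -1.    1.9   0.38  1.05 -0.26]
 tool shift [ 0.0617  0.0038 -0.0019]  turn [-0.003  0.005 -0.   ] norm deg 0.4 world d [-0.0016  0.0038 -0.0617]
2 [[0.0308, 0.0019, -0.001, -0.0017, 0.0026, -0.0], [0.0308, 0.0019, -0.0009, -0.0017, 0.0026, -0.0]]
```

carry_out --pt "0.028 0.002 -0.0025 0 0.003 0" --pt "0.026 0.002 -0.002 0 0.002 0" --pt "0.006 0 -0.001 0 0 0"

```text
t: 28.25
eef_pos: [0.4984, -0.0649, 0.03]
orientation: [0.003, 0.709, -0.002, 0.706]
wrist_force: [0.4, -0.4, 1.2]
width: 0.799
```

```bash
python3 - <<'E'
from plant import bot
from h import *
plan(bot,[.504,-.061,.034],yaw=0)
E
```

```text
t 28.25 pos [ 0.4984 -0.0649  0.03  ] jaw yaw -0.4 tilt 0.25 F [ 0.4 -0.4  1.2] w 0.799 q [ 0.84  0.49 -0.93  1.95  0.48  0.94 -0.34]
 tool shift [-0.0041  0.0039  0.0055]  turn [-0.008 -0.004 -0.001] norm deg 0.5 world d [0.0056 0.0039 0.004 ]
1 [[-0.0041, 0.0039, 0.0055, -0.0076, -0.0044, -0.0008]]
```

carry_out --pt "-0.006 0.004 0.0045 0 -0.004 0"

```text
t: 28.35
eef_pos: [0.5019, -0.0621, 0.0349]
orientation: [0.004, 0.708, -0.003, 0.706]
wrist_force: [0.6, 0.3, 0.5]
width: 0.801
```

carry_out --pt "0.001 0 0 0 0 0" --pt "0.001 0 0 0 0 0" --pt "0.001 0 0 0 0 0" --pt "0.001 0 0 0 0 0" --pt "0 0 0 0 0 0" --pt "0 0 0 0 0 0" --jaw 1 --force 50

```text
t: 28.95
eef_pos: [0.5056, -0.063, 0.0371]
orientation: [0.003, 0.706, -0.004, 0.708]
wrist_force: [0.1, -1.3, -1.9]
width: 0.35
```

```bash
python3 - <<'E'
from plant import bot
from h import *
plan(bot,[.504,-.061,.13],yaw=0)
p=bot.read_camera("wrist"); cv2.imwrite("pics/w19.png",p["img"])
E
```

```text
t 28.95 pos [ 0.5056 -0.063   0.0371] jaw yaw -0.6 tilt 0.2 F [ 0.1 -1.3 -1.9] w 0.35 q [ 0.83  0.49 -0.93  1.94  0.48  0.95 -0.34]
 tool shift [-0.0929  0.0018 -0.0013]  turn [-0.01   0.003  0.001] norm deg 0.6 world d [-0.0016  0.002   0.0929]
3 [[-0.031, 0.0006, -0.0004, -0.0035, 0.0011, 0.0005], [-0.031, 0.0006, -0.0005, -0.0035, 0.0011, 0.0005], [-0.031, 0.0006, -0.0005, -0.0035, 0.0011, 0.0005]]
```

View pics/w19.png

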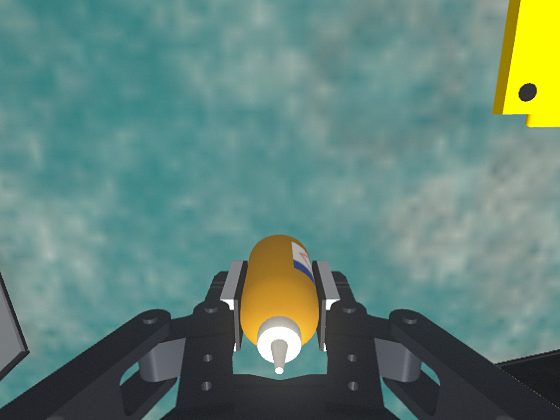

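The bottle is gripped. Lift and carry.

carry_out --pt "-0.025 0 0 0 0 0" --pt "-0.035 0 0 0 0 0" --pt "-0.035 0 0 0 0 0" --pt "-0.01 -0.02 0.002 0 0 0"

```text
t: 29.4
eef_pos: [0.5058, -0.0804, 0.1442]
orientation: [0.002, 0.707, -0.002, 0.707]
wrist_force: [0.6, -0.6, -1.7]
width: 0.356
```

```bash
python3 - <<'E'
from plant import bot
from h import *
plan(bot,[.5275,-.278,.14],yaw=8)
E
```

```text
t 29.4 pos [ 0.5058 -0.0804  0.1442] jaw yaw -0.3 tilt 0.04 F [ 0.6 -0.6 -1.7] w 0.356 q [ 0.97  0.34 -1.03  1.84  0.32  1.14 -0.18]
 tool shift [ 0.0041 -0.1975  0.0228]  turn [-0.145  0.    -0.001] norm deg 8.3 world d [ 0.0217 -0.1976 -0.0042]
5 [[0.0008, -0.0395, 0.0046, -0.029, 0.0, -0.0001], [0.0008, -0.0396, 0.0034, -0.029, 0.0, -0.0001], [0.0008, -0.0397, 0.0023, -0.029, 0.0, -0.0001], [0.0008, -0.0397, 0.0011, -0.029, 0.0, -0.0001], [0.0008, -0.0398, -0.0001, -0.029, 0.0, -0.0001]]
```

carry_out --pt "0 -0.039 0.0045 -0.029 0 0" --pt "0 -0.039 0.0035 -0.029 0 0" --pt "0 -0.039 0.0025 -0.029 0 0" --pt "0 -0.039 0.001 -0.029 0 0" --pt "0 -0.036 0 -0.029 0 0" --pt "0 0 0 0 0 0"

```text
t: 30.0
eef_pos: [0.5291, -0.2829, 0.1482]
orientation: [-0.053, 0.703, 0.049, 0.707]
wrist_force: [-0.3, 1.2, -2.1]
width: 0.353
```

```bash
python3 - <<'E'
from plant import bot
from h import *
p=bot.read_camera("wrist"); p=bot.read_camera("wrist"); cv2.imwrite("pics/w20.png",p["img"]); C=cloud(p)
print(pocket(p,C,.5275,-.2805,r=.034))
e=bot.observe(); R=Ro.from_quat(e["orientation"])
plan(bot,[.5275,-.280,.055],yaw=8)
E
```

```text
(2444, ((527.5095825195312, -279.7948913574219), (48.27422332763672, 44.30649185180664), 10.990287780761719), array([[ 505. , -301.7],
       [ 527.3, -280.2],
       [ 550.3, -259.1]]))
t 30.1 pos [ 0.5298 -0.2774  0.1485] jaw yaw 8.5 tilt 0.41 F [-0.5  0.2 -1.6] w 0.351 q [ 1.13  0.51 -0.94  1.63  0.43  1.22  0.25]
 tool shift [ 0.0935 -0.0018 -0.0032]  turn [0.008 0.006 0.004] norm deg 0.6 world d [-0.0023 -0.0026 -0.0935]
3 [[0.0312, -0.0006, -0.0011, 0.0028, 0.0019, 0.0014], [0.0312, -0.0007, -0.001, 0.0028, 0.0019, 0.0014], [0.0312, -0.0007, -0.0009, 0.0028, 0.0019, 0.0014]]
```

View pics/w20.png

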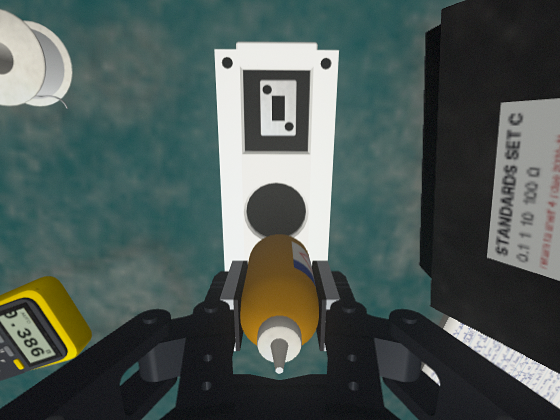

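carry_out --pt "0.03 -0.002 -0.001 0 0.002 0.001" --pt "0.031 -0.002 -0.001 0 0.002 0.001" --pt "0.03 -0.001 -0.001 0 0.002 0.001" --pt "0.002 0 0 0 0 0"

```text
t: 30.5
eef_pos: [0.53, -0.2776, 0.055]
orientation: [-0.055, 0.704, 0.054, 0.706]
wrist_force: [-0.3, -0.1, -2.3]
width: 0.356
```

```bash
python3 - <<'E'
from plant import bot
from h import *
plan(bot,[.5275,-.2825,.046],yaw=8)
E
```

```text
t 30.5 pos [ 0.53   -0.2776  0.055 ] jaw yaw 8.8 tilt 0.22 F [-0.3 -0.1 -2.3] w 0.356 q [ 1.08  0.62 -0.87  1.7   0.53  1.07  0.19]
 tool shift [ 0.009  -0.0044 -0.0032]  turn [0.014 0.003 0.002] norm deg 0.8 world d [-0.0025 -0.0049 -0.009 ]
1 [[0.009, -0.0044, -0.0032, 0.0141, 0.0032, 0.002]]
```

carry_out --pt "0.004 -0.0025 -0.0015 0 0.003 0.002" --pt "0.005 -0.002 -0.0015 0 0 0" --pt "0.002 0 0 0 0 0"

```text
t: 30.8
eef_pos: [0.5295, -0.2808, 0.0468]
orientation: [-0.056, 0.704, 0.055, 0.706]
wrist_force: [0.1, 0.1, -1.2]
width: 0.353
```

carry_out --pt "0.003 0 0 0 0 0"

```text
t: 30.9
eef_pos: [0.5302, -0.2811, 0.0448]
orientation: [-0.056, 0.703, 0.055, 0.707]
wrist_force: [0.5, -0.7, -2.2]
width: 0.353
```

carry_out --pt "0.0025 0 0 0 0 0"

```text
t: 31.0
eef_pos: [0.5305, -0.2812, 0.0428]
orientation: [-0.056, 0.703, 0.054, 0.707]
wrist_force: [-0.3, 0.1, -2.6]
width: 0.353
```

carry_out --pt "0.002 0 -0.001 0 0 0"

```text
t: 31.1
eef_pos: [0.5299, -0.2815, 0.0411]
orientation: [-0.056, 0.703, 0.054, 0.707]
wrist_force: [0.6, 0.3, -2.5]
width: 0.352
```

carry_out --pt "0.002 0 0 0 0 0"

```text
t: 31.2
eef_pos: [0.5299, -0.2817, 0.04]
orientation: [-0.056, 0.703, 0.054, 0.707]
wrist_force: [-11.3, 3.8, 26.3]
width: 0.355
```

Contact at the expected height. Release and retreat.

carry_out --pt "0 0 0 0 0 0" --pt "0 0 0 0 0 0" --pt "0 0 0 0 0 0" --pt "0 0 0 0 0 0" --jaw -0.5

```text
t: 31.6
eef_pos: [0.5306, -0.282, 0.0408]
orientation: [-0.057, 0.702, 0.053, 0.708]
wrist_force: [0.8, -0.1, -0.7]
width: 0.749
```

carry_out --pt "-0.02 0 0 0 0 0" --pt "-0.03 0 0 0 0 0" --pt "-0.04 0 0 0 0 0" --pt "-0.045 0 0 0 0 0" --pt "-0.045 0 0 0 0 0" --pt "-0.03 0 0 0 0 0" --pt "0 0 0 0 0 0"

```text
t: 32.3
eef_pos: [0.5282, -0.2802, 0.2573]
orientation: [-0.056, 0.703, 0.055, 0.707]
wrist_force: [0.7, -0.3, -1.2]
width: 0.752
```

```bash
python3 - <<'E'
from plant import bot
from h import *
p=bot.read_camera("wrist"); p=bot.read_camera("wrist"); cv2.imwrite("pics/w21.png",p["img"]); C=cloud(p)
print("bottle",top(C,.5285,-.28,.02,.062,.095)); print("wb",top(C,.5166,-.203,.025,.02,.034))
s=bot.read_camera("scene"); cv2.imwrite("pics/s21.png",cv2.resize(s["img"][80:340,130:430],None,fx=2.6,fy=2.3,interpolation=cv2.INTER_CUBIC)); C=cloud(s)
print("tr",top(C,.65,.2,.03,.022,.04),"bc",top(C,.65,.121,.025,.036,.052),"bl",top(C,.651,.051,.02,.028,.042),"ba",top(C,.463,.325,.02,.042,.055),"cr",top(C,.464,.108,.03,.007,.018))
q=bot.read_camera("side"); cv2.imwrite("pics/sd21.png",q["img"])
plan(bot,[.45,-.4,.28])
E
```

```text
bottle (284, array([ 0.5296, -0.2781,  0.0695]), array([ 0.5299, -0.2785,  0.0719]), array([ 529.5, -278.6]), array([18.8, 18.1]), 8.5)
wb (939, array([ 0.5178, -0.2007,  0.0252]), array([ 0.5179, -0.2008,  0.0252]), array([ 517.9, -200.8]), array([25. , 36.4]), 8.9)
tr (139, array([0.6481, 0.2024, 0.0291]), array([0.6499, 0.2009, 0.0287]), array([650., 201.]), array([27.4, 40.3]), 3.5) bc (79, array([0.6488, 0.1235, 0.0428]), array([0.6493, 0.1231, 0.0417]), array([649.1, 123.5]), array([23.4, 25.2]), 68.1) bl (44, array([0.647 , 0.0532, 0.0347]), array([0.6477, 0.053 , 0.0338]), array([647.9,  52.2]), array([17.5, 18. ]), 54.5) ba (42, array([0.4616, 0.3268, 0.0484]), array([0.4618, 0.3262, 0.0473]), array([462. , 326.6]), array([13.4, 12.4]), 29.6) cr (134, array([0.463 , 0.1097, 0.0119]), array([0.4631, 0.1089, 0.0116]), array([463.6, 109. ]), array([30.6, 30.4]), 2.1)
t 32.5 pos [ 0.5259 -0.28    0.2516] jaw yaw 9.0 tilt 0.17 F [-0.2 -0.2 -0.5] w 0.751 q [ 1.16  0.43 -0.98  1.5   0.36  1.41  0.32]
 tool shift [-0.0286 -0.1065 -0.0938]  turn [-0.    -0.001 -0.003] norm deg 0.2 world d [-0.0759 -0.12    0.0284]
4 [[-0.0071, -0.0266, -0.0235, -0.0, -0.0004, -0.0006], [-0.0071, -0.0266, -0.0235, -0.0, -0.0004, -0.0006], [-0.0071, -0.0266, -0.0235, -0.0, -0.0004, -0.0006], [-0.0071, -0.0266, -0.0234, -0.0, -0.0004, -0.0006]]
```

View pics/w21.png

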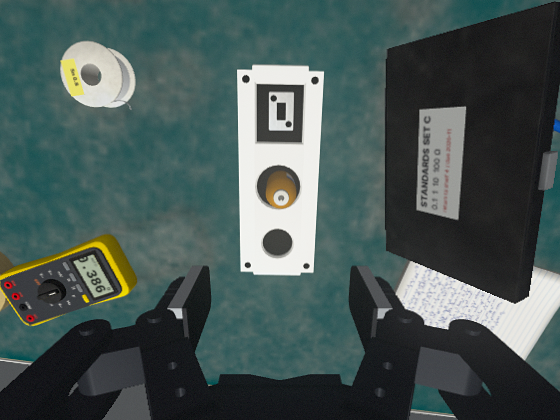

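View pics/s21.png

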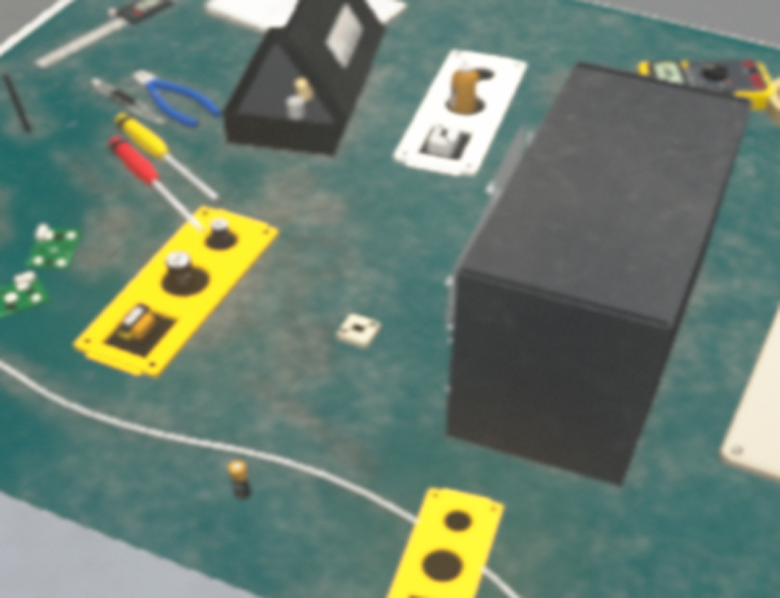

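View pics/sd21.png

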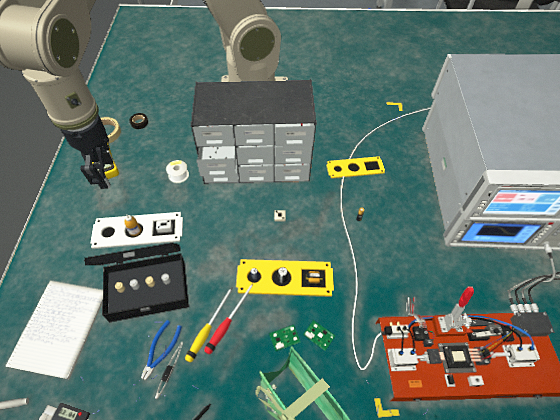

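All five parts are in place and upright. The battery and cream block haven't moved, and the gripper is clear at z ≈ 0.25. Handing in.

```bash
python3 -c "
from plant import bot
print(bot.finish_job())"
```

```text
the job is handed in; nothing more can be done
None
```

Both kits are made up, and I handed the job in at about 32.5 s of the 115 s allowed. No verdict is reported.

- **Yellow tray (the larger one):** the transformer is in the oblong pocket, the black capacitor in the large round one and the blue capacitor in the small round one.
- **White tray:** the white block is in the oblong pocket and the flux bottle in the large round one. The small pocket is empty.

**Last checks:**
- **Seating:** the wrist, scene and side pictures show all five parts upright in their pockets. Their tops read 4 mm above their bench heights to within camera accuracy, so they stand on the pocket floors. Each part is within about 3 mm of its pocket's centre.
- **Left alone:** the battery and cream block are still standing where they were, to within camera accuracy.
- **Gripper:** it is open and clear of everything, at z ≈ 0.25 m.
- **Force:** the highest wrist reading I saw was about 43 N, while seating the white block. The limit is 120 N.

**Disagreements:** the side and scene cameras differed by 3–5 mm, so I worked from the wrist camera. The bottle stands about 2.5 mm off its pocket's centre, and its clearance is 9 mm. A screwdriver tip lies on the yellow tray just outside the small pocket's rim, where it was at the start, and I placed the blue capacitor without touching it.

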